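Hang the dippers on the drying bar, keeping it level

ROBOT

A 7-joint arm with a two-finger parallel gripper is mounted at the origin on the work surface. World frame = base frame: x ahead of the robot, y to its left, z up, the work surface at z = 0. Lengths are in m, angles in rad, forces in N, time in s.
With the tool pointing down it reaches from about 0.4 to 0.875 m from the base axis. Payload 19.3 kg.
Tool frame: the origin (TCP) lies at the very end of the fingers, on their centre line; the grasp point (between the pads) lies robot.tcp_to_grasp behind it (robot.tcp_to_grasp is the distance from the TCP to the grasp point, in m); z points along the fingers, y is the line along which they close (so a half turn about z gives the same grasp; the last joint's range is limited). The gripper opens to 85 mm and grips with 20 to 120 N. Pads are 22 mm wide; open, the fingers measure 114 mm over their backs; the gripper's body (76 mm by 85 mm) begins 54 mm behind the grasp point. The pads swing forward as they close: fully open they stand 13 mm farther back than shut.
Start: joints at [-1.226, 0.521, -0.036, 1.599, 0.021, 1.021, -0.113], TCP at [0.252, 0.572, 0.231] pointing down, gripper open.
Joint ranges: [-2.91, 2.91], [-0.3, 2.13], [-1.5, 1.42], [0.17, 2.43], [-1.26, 4.41], [0.16, 1.93], [-2.52, 2.52]. Speed limits (rad/s): [1.89, 1.89, 2.39, 2.39, 3.01, 3.01, 3.01].

INTERFACE

Orientations are given as a rotation vector (axis times angle).
In Python, from workcell import robot gives the robot as it stands.
- The arm moves only by the tool jog_arm, never from a script. Its argument "targets" is a list of rows, each a list of 6 numbers: the shift along the tool's x, y, z in mm, then the turn, a rotation vector about the tool's x, y, z in degrees. In form: [[x, y, z, rx, ry, rz], ...]. A call has 1 to 10 rows; each row is the pose to reach, as a shift and turn from the pose commanded when the call began, along the tool's axes at that moment; what a row does not reach only later rows make up. A row lasts 1/12 s, in which the tool goes at most 41.7 mm and 7.16 degrees, less where a joint would pass 70% of its speed; a pose out of reach is approached as far as the arm can. A call with a gripper value outside its range is refused whole. "gripper" is the opening, from 0 (shut) to 1 (fully open), set as the call begins (left out, the last holds). The fingers move at their own pace and stop on an object; the grip force is fixed at half the most. Time passes only in rows, so rows that repeat a pose let the fingers close. It gives the time, the measured TCP pose, the force, the opening and the grip force at its end, in the units of the state.
- robot.get_obs(): the state, without advancing time (a new reading comes with each control period).
- robot.grab_frame(name): name is "side" or "top" or "wrist"; returns the picture (480x640x3 uint8, red, green, blue); there is no depth.
- robot.get_calibration(name): a dict with "fx", "fy", "cx", "cy" (pixels), "dist_coeffs" ([k1, k2, p1, p2, k3] as OpenCV has them; the pictures are not rectified), "extrinsics" (4x4, takes a point from world to camera coordinates); the wrist camera has in their place "hand_eye" (4x4, takes a point from camera to tool coordinates, whose origin is the TCP and whose axes are the flange's). Camera axes: x right, y down, z forward; pixel columns grow to the right and rows downward; lengths in m; the calibration is good to about 2 mm. A picture is of the moment at which its call begins: read the wrist's pose just before it. get_calibration takes no time and is no camera call.
- robot.close_job(): hands the job in; it is judged then, once.
Trained networks look in the newest picture that a camera, given by its name, has taken for a name from the list of things; names that differ only in an ending like _2 or _b are one class to them, and where a whole thing is asked for, a point or a joint stands for the part that bears it (a point fixed in the world has none). Each returns a list of dicts, best first, with "p" (0 to 1); they miss things now and then, are a little off and sometimes report something else, mostly with a low value. They report only what shows in the picture. A call takes as long as a camera call.
- robot.search_frame(query, camera): "location" ([x, y, z] in m, in world coordinates, good to about 4 mm: the middle of the surface that is visible of it).
- robot.cut_out(query, camera): "region" (480x640 bool, what is visible of it).
- robot.tip_of(query, camera): "location" ([x, y, z] in m, in world coordinates, good to about 4 mm: a listed point, or the origin of a listed thing).
The state is a dict: "time": time; "joints": joint angles; "qvel": joint speeds; "tau": joint torques, N m; "ee_pos": TCP position; "orientation": TCP orientation; "contact_force": force on the tool from outside, world axes, zero at the start; "ft_torque": the same for the moment, N m; "width": finger opening in m; "finger_force": force on a finger pad.
Only numpy, scipy, OpenCV 4.12 (cv2) and the standard library are available. Lean on these libraries where they do the work, as an engineer would, in place of code of your own. Each camera call takes 0.05 s, during which the arm holds its last target. There are 200 camera calls.

TASK

Hang the three steel dippers by their hooks on the pivoting bar under the lamp tube, alternating sides so that the bar never tips right over: first one small dipper in an outer place on either side, then the large one in the outer place of the other side, then the second small one in the inner place beside the first, so that the bar ends level. Keep off the lamp, which leaves no room for an upright gripper, and leave the bottle, the jar and the white ceramic cup where they are.

Things in the scene. Friction and masses are not known exactly. Their poses are not given: they have to be found in the camera images.
- small_a: one of two equal small dippers, plain stainless steel, 100 g within 5 %: open round cup (radius 22 mm, 40 mm high) with one flat upright handle strip outside it, with a black grip sleeve, that bends over into a hook, 114 mm high overall. Stands upright on one of the steps at the start. Origin: centre of the underside; z up, x from the strip across the cup (strip on the robot's side at yaw 0), y along the strip's width.
- small_a_mid (a point): point on the cup's axis half-way up the whole dipper (57 mm above its underside); axes as the body.
- small_a_grip (a point): 2 mm above the middle of the black grip sleeve on the handle strip, at x = -34 mm, 80 mm above the underside. The sleeve is 16 mm wide along y (close the fingers along y), 12 mm along x, 28 mm high; the cup's rim is 40 mm below this point. Grip it firmly (some 40 N), or the dipper may swing in the fingers. Axes as the body.
- small_a_hook (a point): point under the crown of the hook where a rod seats, at x = -3 mm, 109 mm above the underside. The hook is 14 mm wide along y, opens downward, and on the +x side comes down to a tip at x = +16 mm, 17 mm lower than this point; its top is 6 mm higher. Lower it onto a rod lying along y; the rod may be 10 mm off along x, the sloping hook then centres itself. Axes as the body.
- small_b: one of two equal small dippers, plain stainless steel, 100 g within 5 %: open round cup (radius 22 mm, 40 mm high) with one flat upright handle strip outside it, with a black grip sleeve, that bends over into a hook, 114 mm high overall. Stands upright on one of the steps at the start. Origin: centre of the underside; z up, x from the strip across the cup (strip on the robot's side at yaw 0), y along the strip's width.
- small_b_mid (a point): point on the cup's axis half-way up the whole dipper (57 mm above its underside); axes as the body.
- small_b_grip (a point): 2 mm above the middle of the black grip sleeve on the handle strip, at x = -34 mm, 80 mm above the underside. The sleeve is 16 mm wide along y (close the fingers along y), 12 mm along x, 28 mm high; the cup's rim is 40 mm below this point. Grip it firmly (some 40 N), or the dipper may swing in the fingers. Axes as the body.
- small_b_hook (a point): point under the crown of the hook where a rod seats, at x = -3 mm, 109 mm above the underside. The hook is 14 mm wide along y, opens downward, and on the +x side comes down to a tip at x = +16 mm, 17 mm lower than this point; its top is 6 mm higher. Lower it onto a rod lying along y; the rod may be 10 mm off along x, the sloping hook then centres itself. Axes as the body.
- large: the large dipper, plain stainless steel, 165 g within 5 %: open round cup (radius 28 mm, 56 mm high) with one flat upright handle strip outside it, with a black grip sleeve, that bends over into a hook, 128 mm high overall. Stands upright on one of the steps at the start. Origin: centre of the underside; z up, x from the strip across the cup (strip on the robot's side at yaw 0), y along the strip's width.
- large_mid (a point): point on the cup's axis half-way up the whole dipper (64 mm above its underside); axes as the body.
- large_grip (a point): 2 mm above the middle of the black grip sleeve on the handle strip, at x = -40 mm, 94 mm above the underside. The sleeve is 16 mm wide along y (close the fingers along y), 12 mm along x, 28 mm high; the cup's rim is 38 mm below this point. Grip it firmly (some 40 N), or the dipper may swing in the fingers. Axes as the body.
- large_hook (a point): point under the crown of the hook where a rod seats, at x = -3 mm, 123 mm above the underside. The hook is 14 mm wide along y, opens downward, and on the +x side comes down to a tip at x = +16 mm, 17 mm lower than this point; its top is 6 mm higher. Lower it onto a rod lying along y; the rod may be 10 mm off along x, the sloping hook then centres itself. Axes as the body.
- stand: fixed drying stand: flat grey base plate 160 x 200 x 16 mm (from 10 mm on the near side of the bar to 150 mm beyond it) and one upright post, 18 mm thick, 50 mm beyond the bar. Origin: on the bench under the middle of the bar; x points away from the robot at yaw 0, y along the level bar to the left, z up.
- step_left: fixed low aluminium draining step on the left, 150 x 250 mm, top 40 mm above the bench; the dippers and the white cup stand on this step and the one on the right, two on each. Origin: on the bench under its middle.
- step_right: the same on the right.
- bar (a joint): tilt (rad) of the bar about its central pivot, 240 mm above the bench: 0 level, positive when the left (+y) end is up, stops at +-0.24. Damped and sprung to level, 1.4 N m per rad: one small dipper in an outer place tips it about 0.12 (that place sinks 20 mm, the opposite one rises 20 mm); two small ones on one side, or the large one alone in an outer place, about 0.2.
- left_outer (a point): middle of the left outer hanging place, 170 mm from the pivot, on top of the rod; moves with the bar. The bar is a steel rod, 10 mm thick, 400 mm long, with four places, each 31 mm long between two collars 16 mm across. x away from the robot, y along the rod to the left. A hung dipper's hook point lies here, its x along this x.
- left_inner (a point): the same for the left inner place, 110 mm from the pivot.
- right_inner (a point): the same for the right inner place, 110 mm from the pivot on the other side (-y).
- right_outer (a point): the same for the right outer place, 170 mm from the pivot (-y).
- lamp: fixed lamp tube over the bar, 18 to 20 mm thick, 460 mm long, parallel to the level rod, its axis 10 mm nearer the robot than the rod. Origin: under its middle, 338 mm above the bench (98 mm above the rod's axis). An upright gripper at the bar runs into it: lean the tool back towards the robot, 25 to 40 degrees. A hook passes over the rod from the near side when some 30 mm above its place.
- amber_bottle: bystander: closed brown glass bottle, radius 34 mm, 150 mm high; origin centre of underside.
- crucible: bystander: small open white ceramic cup, radius 28 mm, 42 mm high, no hook; origin centre of underside.
- jar: bystander: closed glass jar, radius 30 mm, 80 mm high; origin centre of underside.

How it is judged:
On the way, in this order (a step that is already met when the one before it is completed fails the run):
1. one small dipper hangs, released, in an outer place (((distance between small_a_hook and left_outer below 0.016 m and contact force between small_a and the fingers below 0.2 N) or (distance between small_a_hook and right_outer below 0.016 m and contact force between small_a and the fingers below 0.2 N) or (distance between small_b_hook and left_outer below 0.016 m and contact force between small_b and the fingers below 0.2 N) or (distance between small_b_hook and right_outer below 0.016 m and contact force between small_b and the fingers below 0.2 N))), for 0.2 s.
2. the large dipper hangs, released, in the outer place of the other side, the small one still in its place (((distance between small_a_hook and left_outer below 0.016 m and distance between large_hook and right_outer below 0.016 m and contact force between each of small_a, large and the fingers below 0.2 N) or (distance between small_a_hook and right_outer below 0.016 m and distance between large_hook and left_outer below 0.016 m and contact force between each of small_a, large and the fingers below 0.2 N) or (distance between small_b_hook and left_outer below 0.016 m and distance between large_hook and right_outer below 0.016 m and contact force between each of small_b, large and the fingers below 0.2 N) or (distance between small_b_hook and right_outer below 0.016 m and distance between large_hook and left_outer below 0.016 m and contact force between each of small_b, large and the fingers below 0.2 N))), for 0.2 s.
At the end, for the whole second after the job is handed in: One small dipper hangs in an outer place, the other in the inner place of the same side, the large one in the outer place of the other side (each hook point within 16 mm of its place); the bar is level within 0.05 rad; all is released and at rest (below 0.05 m/s) (((distance between small_a_hook and left_outer below 0.016 m and distance between small_b_hook and left_inner below 0.016 m and distance between large_hook and right_outer below 0.016 m) or (distance between small_a_hook and right_outer below 0.016 m and distance between small_b_hook and right_inner below 0.016 m and distance between large_hook and left_outer below 0.016 m) or (distance between small_b_hook and left_outer below 0.016 m and distance between small_a_hook and left_inner below 0.016 m and distance between large_hook and right_outer below 0.016 m) or (distance between small_b_hook and right_outer below 0.016 m and distance between small_a_hook and right_inner below 0.016 m and distance between large_hook and left_outer below 0.016 m)) and value of joint bar between -0.05 and 0.05 rad and linear speed of each of small_a, small_b, large below 0.05 m/s and contact force between each of small_a, small_b, large and the fingers below 0.2 N); the robot touches nothing.
It fails at once if the bar tips beyond 0.17 rad either way (value of joint bar above 0.17 rad or value of joint bar below -0.17 rad).
It fails at once if the lamp is struck (more than 5 N) (contact force between lamp and anything else above 5 N).
It fails at once if a bystander is moved more than 30 mm (distance of any of amber_bottle, crucible, jar from where it was at the start of the episode above 0.03 m).
It also fails if it takes over 72 s, if anything falls off the work surface, if the arm or the gripper's body presses on something with over 40 N, if the wrist force passes 120 N, or if a joint passes its speed limit or range.

## Working session

There is one attempt and no reset: what is moved stays moved. The work goes in short steps, Python scripts to look and compute and a tool call to move; the robot and the scene stay as the last step left them, time stands still between calls to the robot, and variables do not carry over. Pictures are saved under pics/ and viewed, at most 10 in all, crops included, and the job is handed in when it is done.

Besides the shell and the picture viewer there is one more tool, called as name(argument=value, ...), one argument or row to a line, values as JSON. jog_arm: Moves the arm, as the interface text tells. Its arguments: {"type":"object","properties":{"targets":{"type":"array"},"gripper":{"type":"number"}},"required":["targets"]}

```bash
ls; mkdir -p pics
python3 - <<'E'
from workcell import robot
import cv2, numpy as np
o=robot.get_obs(); print({k:np.round(v,3) for k,v in o.items()}, robot.tcp_to_grasp)
for c in ("top","side"):
    cv2.imwrite(f"pics/{c}0.png",robot.grab_frame(c)[:,:,::-1])
    for q in ("small_a_grip","small_a_hook","small_a","large_grip","large_hook","large","left_outer","right_outer","stand","lamp","crucible","amber_bottle","jar"):
        print(c,q,[(round(r["p"],2),np.round(r["location"],3).tolist()) for r in robot.tip_of(q,c)[:3]])
print(robot.get_calibration("wrist")); print(robot.get_obs()["time"])
E
```

```text
pics
{'time': np.float64(0.0), 'joints': array([-1.226,  0.522, -0.036,  1.6  ,  0.021,  1.021, -0.113]), 'qvel': array([ 0.001, -0.001, -0.   ,  0.   , -0.001,  0.001, -0.001]), 'tau': array([-0.0000e+00, -9.2710e+01,  1.9800e+00, -3.6992e+01,  1.8000e-02,
        8.0000e-03,  0.0000e+00]), 'ee_pos': array([0.252, 0.572, 0.231]), 'orientation': array([-6.470e-01, -3.074e+00,  2.000e-03]), 'contact_force': array([-0.574, -0.495,  0.279]), 'ft_torque': array([-0.007,  0.033,  0.013]), 'finger_force': np.float64(0.0), 'width': np.float64(0.085)} 0.0187
top small_a_grip [(0.68, [0.542, 0.346, 0.121]), (0.66, [0.644, -0.119, 0.242])]
top small_a_hook [(0.75, [0.523, -0.332, 0.12]), (0.71, [0.568, 0.332, 0.148]), (0.34, [0.54, 0.344, 0.118])]
top small_a [(0.62, [0.65, 0.161, 0.248]), (0.56, [0.574, 0.334, 0.043]), (0.55, [0.56, -0.33, 0.04])]
top large_grip [(0.8, [0.476, -0.448, 0.131]), (0.26, [0.557, -0.326, 0.145])]
top large_hook [(0.9, [0.51, -0.452, 0.161]), (0.47, [0.65, 0.161, 0.249]), (0.22, [0.629, -0.177, 0.244])]
top large [(0.8, [0.517, -0.453, 0.038])]
top left_outer [(0.7
[... 994 characters left out ...]
7, [0.538, 0.455, 0.044])]
side amber_bottle [(0.68, [0.714, 0.314, 0.003]), (0.56, [0.697, -0.34, -0.002])]
side jar [(0.63, [0.717, 0.311, -0.001])]
{'fx': 430.3476566289316, 'fy': 430.3476566289316, 'cx': 319.04393695294544, 'cy': 234.79918669084512, 'dist_coeffs': array([-0.01382812,  0.        ,  0.        ,  0.        ,  0.        ]), 'hand_eye': array([[ 5.71874443e-04, -9.51272978e-01, -3.08349469e-01,
         7.96253303e-02],
       [ 9.99999795e-01,  4.55680647e-04,  4.48833724e-04,
         1.25283263e-04],
       [-2.86454507e-04, -3.08349663e-01,  9.51273044e-01,
        -1.42679391e-01],
       [ 0.00000000e+00,  0.00000000e+00,  0.00000000e+00,
         1.00000000e+00]])}
1.4
```

View pics/top0.png

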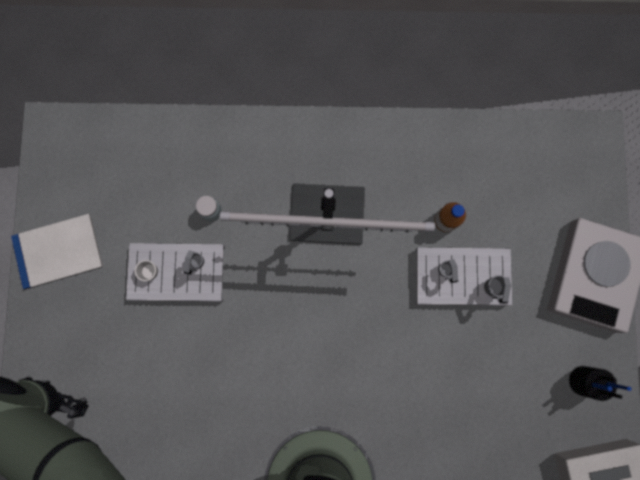

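View pics/side0.png

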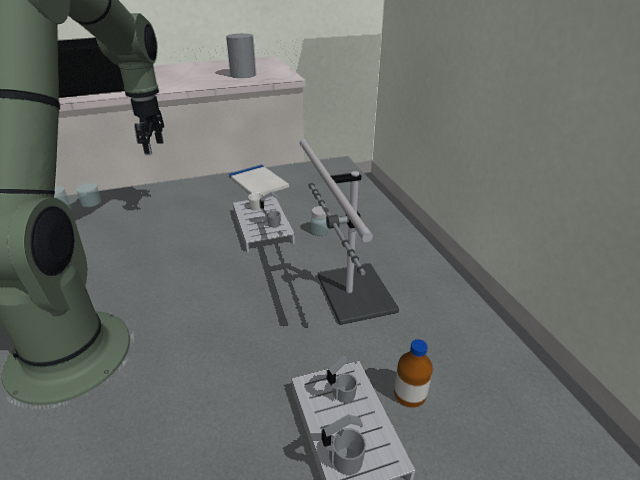

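Top view: the left step carries the white cup (145,271) and a small dipper (194,263). The right step carries a small dipper (448,270) and the large one (497,287). The bar runs under the lamp from (222,215) to (435,226), its left end slightly farther away. The side view agrees and also shows the black sleeves on the robot's side.

```bash
cat > h.py <<'E'
from workcell import robot
import numpy as np, cv2
from scipy.spatial.transform import Rotation as Ro
def Rt(yaw,lean):
    c,s=np.cos(np.radians(yaw)),np.sin(np.radians(yaw)); L=np.radians(lean)
    z=np.array([np.sin(L)*c,np.sin(L)*s,-np.cos(L)]); y=np.array([-s,c,0]); return np.column_stack([np.cross(y,z),y,z])
def cur():
    o=robot.get_obs(); return o,np.array(o["ee_pos"]),Ro.from_rotvec(o["orientation"]).as_matrix()
def go(g,yaw,lean,*more):
    """print jog rows (from the present pose) bringing the grasp point to g, then to further points"""
    o,p,R=cur(); T=Rt(yaw,lean); print("t",round(float(o["time"]),2),"grasp at",np.round(p+R[:,2]*-robot.tcp_to_grasp,4))
    for q in (g,)+more:
        tcp=np.array(q)+T[:,2]*robot.tcp_to_grasp
        print("row",np.round(R.T@(tcp-p)*1000,1).tolist(),np.round(np.degrees(Ro.from_matrix(R.T@T).as_rotvec()),1).tolist())
def see(cams,qs,n=4):
    for c in cams:
        robot.grab_frame(c)
        for q in qs: print(c,q,[(round(float(r["p"]),2),np.round(r["location"],4).tolist()) for r in robot.tip_of(q,c)[:n]])
E
python3 - <<'E'
from h import *
go([.46,.36,.23],-16,32)
go([.46,.36,.30],-16,15)
E
```

```text
t 1.4 grasp at [0.2519 0.572  0.25  ]
row [-285.7, -108.8, 17.1] [-2.2, -32.0, -7.6]
t 1.4 grasp at [0.2519 0.572  0.25  ]
row [-280.7, -109.5, -50.7] [-1.0, -15.0, -7.7]
```

jog_arm(
  targets=[
    [-286, -109, 17, -2.2, -32, -7.6],
    [-286, -109, 17, -2.2, -32, -7.6],
    [-286, -109, 17, -2.2, -32, -7.6],
    [-286, -109, 17, -2.2, -32, -7.6],
    [-286, -109, 17, -2.2, -32, -7.6],
    [-286, -109, 17, -2.2, -32, -7.6],
    [-286, -109, 17, -2.2, -32, -7.6],
    [-286, -109, 17, -2.2, -32, -7.6],
    [-286, -109, 17, -2.2, -32, -7.6],
    [-286, -109, 17, -2.2, -32, -7.6],
  ],
  gripper=0.6,
)

```text
time: 2.23
ee_pos: [0.4702, 0.3563, 0.2145]
orientation: [0.362, 2.56, -0.103]
contact_force: [-0.2, 0.1, 0.5]
width: 0.0512
finger_force: 0.0
```

Run:
```python
from h import *
go([.46,.36,.23],-16,32)
see(("wrist",),("small_a_grip","small_a_hook","small_a"))
cv2.imwrite("pics/w1.png",robot.grab_frame("wrist")[:,:,::-1])
```

```text
t 2.23 grasp at [0.4607 0.359  0.2303]
row [1.0, 0.7, -0.2] [-0.0, 0.1, -0.1]
wrist small_a_grip [(0.67, [0.5411, 0.3447, 0.1196])]
wrist small_a_hook [(0.76, [0.5711, 0.3374, 0.1512]), (0.51, [0.6421, -0.0086, 0.0045])]
wrist small_a [(0.97, [0.5744, 0.3354, 0.0398])]
```

View pics/w1.png

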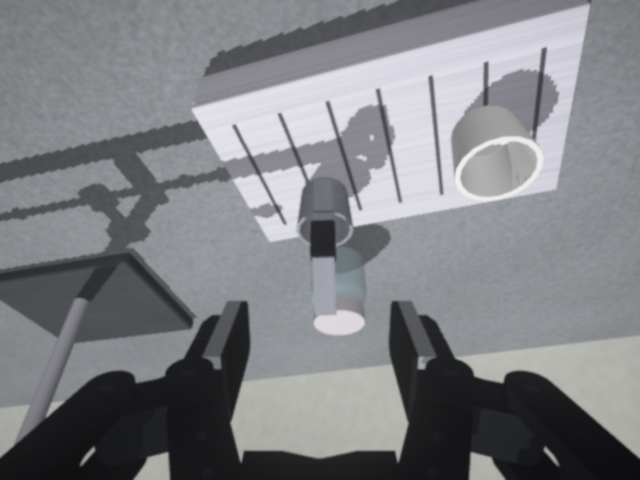

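Wrist view: the small dipper's sleeve is at (323,238) with its strip upright in the image, so yaw −16° fits. The white cup at (497,160) is well clear. All three views agree on the grip point.

Run:
```python
from h import *
g=np.array([.541,.3435,.120]); go(g-Rt(-16,32)[:,2]*.05,-16,32,g)
```

```text
t 2.48 grasp at [0.4596 0.3606 0.2301]
row [-11.9, 5.8, 87.4] [0.1, 0.0, 0.1]
row [-11.9, 5.8, 137.4] [0.1, 0.0, 0.1]
```

jog_arm(
  targets=[
    [-12, 6, 40, 0, 0, 0],
    [-12, 6, 75, 0, 0, 0],
    [-12, 6, 100, 0, 0, 0],
    [-12, 6, 120, 0, 0, 0],
    [-12, 6, 137, 0, 0, 0],
    [-12, 6, 137, 0, 0, 0],
    [-12, 6, 137, 0, 0, 0],
  ],
)

```text
time: 3.07
ee_pos: [0.5506, 0.34, 0.1041]
orientation: [0.358, 2.561, -0.104]
contact_force: [0.0, -0.3, 1.0]
width: 0.0513
finger_force: 0.0
```

jog_arm(
  targets=[
    [0, 0, 0, 0, 0, 0],
    [0, 0, 0, 0, 0, 0],
    [0, 0, 0, 0, 0, 0],
    [0, 0, 0, 0, 0, 0],
    [0, 0, 0, 0, 0, 0],
    [0, 0, 0, 0, 0, 0],
  ],
  gripper=0,
)

```text
time: 3.57
ee_pos: [0.551, 0.3407, 0.1055]
orientation: [0.359, 2.56, -0.101]
contact_force: [-4.1, 0.1, 9.1]
width: 0.0148
finger_force: 58.8
```

Run:
```python
from h import *
go([.541,.3435,.120],-16,32); o=cur()[0]; print(o["width"],o["finger_force"],o["contact_force"])
cv2.imwrite("pics/w2.png",robot.grab_frame("wrist")[:,:,::-1])
see(("wrist","side"),("small_a_grip","small_a_hook"))
```

```text
t 3.57 grasp at [0.5414 0.3434 0.1214]
row [1.1, -0.1, 1.0] [0.1, 0.1, 0.0]
0.014764543567085231 58.848509788513184 [-4.10100086  0.10959408  9.05273872]
wrist small_a_grip [(0.63, [0.5406, 0.3448, 0.1175])]
wrist small_a_hook [(0.77, [0.571, 0.3389, 0.1482])]
side small_a_grip [(0.69, [0.5391, 0.3423, 0.1208])]
side small_a_hook [(0.77, [0.567, 0.3339, 0.1508])]
```

View pics/w2.png

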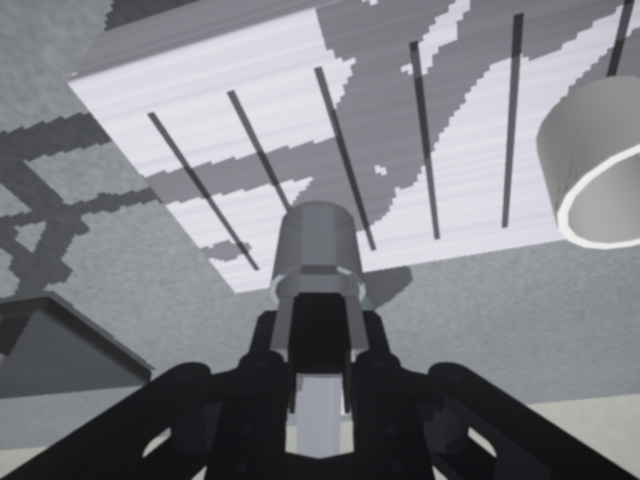

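Wrist view: the fingers close squarely on the black sleeve at (320,330), and the cup is undisturbed at (318,255). Width 14.8 mm and 59 N confirm the grip. Next I'll fix the bar places.

```bash
cat >> h.py <<'E'
def bar(cams=("top","side")):
    for c in cams:
        robot.grab_frame(c)
        for q in ("left_outer","left_inner","right_inner","right_outer"):
            L=[r for r in robot.tip_of(q,c) if abs(r["location"][0]-.642)<.03 and abs(r["location"][2]-.245)<.04]
            print(c,q,[(round(float(r["p"]),2),np.round(r["location"],4).tolist()) for r in L])
def G(place,yaw,h,dx=0,dz=0):
    """grasp point for hook at place, h=(hook minus grasp: ahead, up)"""
    a=np.radians(yaw); d=np.array([np.cos(a),np.sin(a),0]); return np.array(place)-d*(h[0]-dx)+[0,0,dz-h[1]]
E
python3 - <<'E'
from h import *
bar()
P=[.6505,.161,.245]; h=(.031,.0276)
go([.535,.335,.250],-16,32); go(G(P,-2.9,h,-.09,.035),-2.9,32,G(P,-2.9,h,0,.035))
E
```

```text
top left_outer [(0.65, [0.6498, 0.163, 0.2501]), (0.42, [0.6342, -0.1719, 0.245])]
top left_inner [(0.72, [0.646, 0.1003, 0.2504])]
top right_inner [(0.83, [0.6419, -0.118, 0.2431])]
top right_outer [(0.68, [0.6322, -0.1754, 0.2464])]
side left_outer [(0.83, [0.651, 0.1609, 0.241])]
side left_inner [(0.69, [0.6505, 0.1011, 0.2428])]
side right_inner [(0.66, [0.6399, -0.1132, 0.2474])]
side right_outer [(0.95, [0.633, -0.1791, 0.2446])]
t 4.42 grasp at [0.5414 0.3434 0.1214]
row [-65.0, -9.7, -111.0] [0.1, 0.1, 0.0]
t 4.42 grasp at [0.5414 0.3434 0.1214]
row [-100.9, -170.3, -91.7] [-6.8, 0.1, -11.1]
row [-175.2, -150.1, -45.1] [-6.8, 0.1, -11.1]
```

jog_arm(
  targets=[
    [-18, -3, -30, 0, 0, 0],
    [-38, -6, -65, 0, 0, 0],
    [-60, -30, -95, 0, 0, -2],
    [-75, -65, -95, -2, 0, -5],
    [-85, -100, -93, -4, 0, -8],
    [-94, -140, -92, -6, 0, -10],
    [-101, -170, -92, -6.8, 0, -11.1],
    [-101, -170, -92, -6.8, 0, -11.1],
    [-101, -170, -92, -6.8, 0, -11.1],
    [-101, -170, -92, -6.8, 0, -11.1],
  ],
)

```text
time: 5.25
ee_pos: [0.5398, 0.1669, 0.2366]
orientation: [0.066, 2.581, -0.02]
contact_force: [0.4, 0.3, -1.1]
width: 0.0151
finger_force: 59.0
```

Run:
```python
from h import *
print(cur()[0]["finger_force"])
see(("wrist","side"),("small_a_grip","small_a_hook")); bar(("wrist","side"))
P=[.6505,.162,.245]; h=(.031,.0276)
print(G(P,-2.9,h,-.09,.035)+[.031,-.0016,.0276])
go(G(P,-2.9,h,-.09,.035),-2.9,32,G(P,-2.9,h,0,.035))
cv2.imwrite("pics/s3.png",robot.grab_frame("side")[100:400,240:440][:,:,::-1].repeat(2,0).repeat(2,1))
```

```text
59.04177725315094
wrist small_a_grip [(0.78, [0.5289, 0.1733, 0.2496])]
wrist small_a_hook [(0.7, [0.5598, 0.1709, 0.2787])]
side small_a_grip [(0.63, [0.5273, 0.1685, 0.2463]), (0.45, [0.7175, 0.3118, -0.0003])]
side small_a_hook [(0.89, [0.5564, 0.1655, 0.2804])]
wrist left_outer []
wrist left_inner []
wrist right_inner []
wrist right_outer []
side left_outer [(0.96, [0.6472, 0.1607, 0.2425])]
side left_inner [(0.66, [0.6472, 0.0995, 0.2425])]
side right_inner [(0.87, [0.6406, -0.1136, 0.2477])]
side right_outer [(0.67, [0.6353, -0.1763, 0.2431])]
[0.56065496 0.16652175 0.28      ]
t 6.05 grasp at [0.5297 0.1669 0.2519]
row [-0.1, 1.3, -0.5] [-0.1, 0.0, 0.0]
row [-76.4, 1.4, 47.3] [-0.1, 0.0, 0.0]
```

View pics/s3.png

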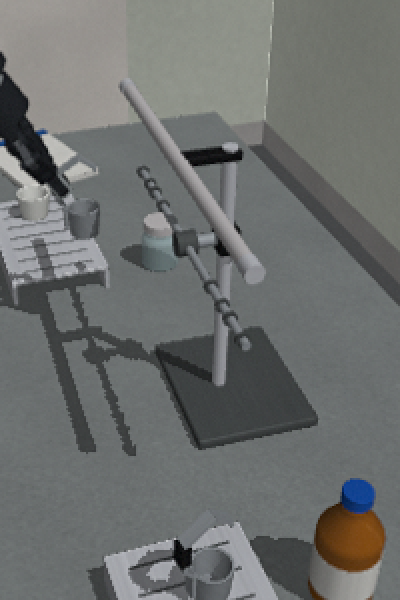

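The crop shows dipper A held upright, short of the bar's left end at about (85,215), with the bar level and the lamp clear. The hook is measured where I computed it, so I go forward over the rod.

jog_arm(
  targets=[
    [-21, 0, 13, 0, 0, 0],
    [-42, 0, 26, 0, 0, 0],
    [-60, 0, 37, 0, 0, 0],
    [-72, 0, 45, 0, 0, 0],
    [-76, 0, 47, 0, 0, 0],
    [-76, 0, 47, 0, 0, 0],
    [-76, 0, 47, 0, 0, 0],
  ],
)

```text
time: 6.68
ee_pos: [0.6282, 0.1615, 0.2363]
orientation: [0.066, 2.582, -0.022]
contact_force: [-0.5, 1.1, -0.8]
width: 0.0152
finger_force: 59.1
```

Run:
```python
from h import *
print(cur()[0]["contact_force"])
see(("wrist","side","top"),("small_a_hook",)); bar(("wrist","side","top"))
P=[.6505,.162,.245]; h=(.031,.0276)
go(G(P,-2.9,h,0,0.002),-2.9,32,G(P,-2.9,h,0,-.020),G(P,-2.9,h,0,-.026))
cv2.imwrite("pics/w4.png",robot.grab_frame("wrist")[:,:,::-1])
```

```text
[-0.50735565  1.07802931 -0.82089141]
wrist small_a_hook [(0.74, [0.6443, 0.1626, 0.2796])]
side small_a_hook [(0.84, [0.648, 0.1606, 0.2782]), (0.57, [0.6495, 0.16, 0.1701]), (0.34, [0.5121, -0.4479, 0.1617])]
top small_a_hook [(0.2, [0.5175, -0.4518, 0.0393])]
wrist left_outer []
wrist left_inner [(0.96, [0.6461, 0.101, 0.2453])]
wrist right_inner []
wrist right_outer []
side left_outer [(0.65, [0.6476, 0.161, 0.2425])]
side left_inner [(0.84, [0.6501, 0.1009, 0.2417])]
side right_inner [(0.81, [0.6393, -0.113, 0.2437])]
side right_outer [(0.9, [0.634, -0.1788, 0.2437])]
top left_outer []
top left_inner [(0.63, [0.6446, 0.1026, 0.2485])]
top right_inner [(0.69, [0.6412, -0.119, 0.2431])]
top right_outer [(0.84, [0.6335, -0.1781, 0.2479])]
t 7.73 grasp at [0.619  0.1623 0.2524]
row [17.1, 1.4, 28.2] [-0.1, 0.0, 0.0]
row [28.8, 1.5, 46.9] [-0.1, 0.0, 0.0]
row [32.0, 1.5, 52.0] [-0.1, 0.0, 0.0]
```

View pics/w4.png

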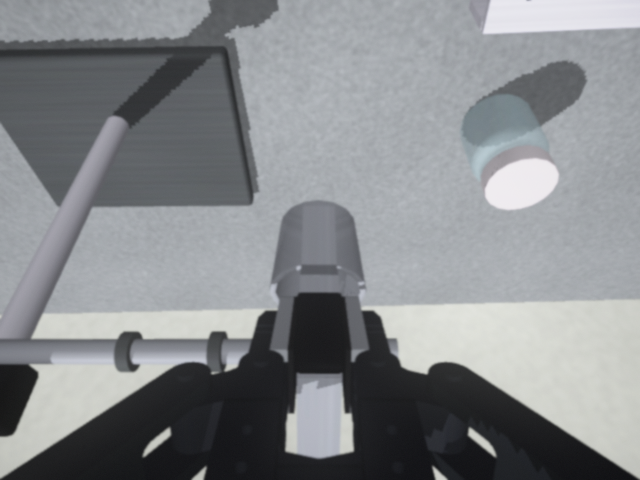

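Wrist view: the rod runs horizontally at row 350, so yaw is aligned. The inner-place collars are at columns 127 and 217 and the rod end at 397. That puts the outer place at about column 321, exactly under the hook. Lowering now.

jog_arm(
  targets=[
    [6, 1, 10, 0, 0, 0],
    [12, 1, 20, 0, 0, 0],
    [18, 1, 29, 0, 0, 0],
    [21, 1, 34, 0, 0, 0],
    [24, 1, 39, 0, 0, 0],
    [26, 1, 43, 0, 0, 0],
    [27, 1, 45, 0, 0, 0],
    [28, 1, 46, 0, 0, 0],
    [28, 1, 46, 0, 0, 0],
  ],
)

```text
time: 8.53
ee_pos: [0.6298, 0.1626, 0.1828]
orientation: [0.066, 2.581, -0.021]
contact_force: [1.0, -1.0, -0.7]
width: 0.015
finger_force: 59.1
```

Run:
```python
from h import *
o,p,R=cur(); print(o["contact_force"])
see(("wrist","side"),("small_a_hook",)); bar(("wrist","side"))
P=[.6505,.162,.245]; h=(.031,.0276)
go(G(P,-2.9,h,0,-.02),-2.9,32)
```

```text
[ 1.03626628 -1.04968944 -0.67558988]
wrist small_a_hook [(0.93, [0.6484, 0.1655, 0.2262])]
side small_a_hook [(0.65, [0.6483, 0.1614, 0.2268])]
wrist left_outer []
wrist left_inner []
wrist right_inner []
wrist right_outer []
side left_outer [(0.62, [0.6515, 0.1617, 0.2226]), (0.5, [0.6387, -0.117, 0.2566])]
side left_inner [(0.72, [0.6514, 0.0984, 0.2277]), (0.28, [0.6382, -0.1154, 0.2597])]
side right_inner [(0.75, [0.6389, -0.1127, 0.256])]
side right_outer [(0.78, [0.6365, -0.1801, 0.2663])]
t 9.23 grasp at [0.6198 0.1632 0.1986]
row [0.8, 0.4, 0.9] [-0.1, 0.0, 0.0]
```

jog_arm(
  targets=[
    [0, 0, 0, 0, 0, 0],
    [0, 0, 0, 0, 0, 0],
    [0, 0, 0, 0, 0, 0],
    [0, 0, 0, 0, 0, 0],
    [0, 0, 0, 0, 0, 0],
  ],
  gripper=0.4,
)

```text
time: 9.65
ee_pos: [0.6296, 0.1627, 0.1827]
orientation: [0.066, 2.582, -0.022]
contact_force: [-0.1, -0.0, 0.6]
width: 0.0345
finger_force: 0.0
```

jog_arm(
  targets=[
    [3, 0, -15, 0, 0, 0],
    [8, 0, -35, 0, 0, 0],
    [14, 0, -65, 0, 0, 0],
    [20, 0, -100, 0, 0, 0],
    [20, 0, -100, 0, 0, 0],
  ],
)

```text
time: 10.07
ee_pos: [0.558, 0.1671, 0.2609]
orientation: [0.065, 2.579, -0.017]
contact_force: [3.0, 0.1, 1.4]
width: 0.0342
finger_force: 0.0
```

Run:
```python
from h import *
see(("wrist","side"),("small_a_hook","small_a")); bar(("wrist","side"))
cv2.imwrite("pics/w5.png",robot.grab_frame("wrist")[:,:,::-1])
see(("side","top"),("large_grip","large_hook","large"))
go([.40,-.40,.30],-5,32)
```

```text
wrist small_a_hook [(0.7, [0.6511, 0.1658, 0.2263]), (0.68, [0.6554, 0.1597, 0.1715])]
wrist small_a []
side small_a_hook [(0.67, [0.6496, 0.1608, 0.2251])]
side small_a [(0.91, [0.6509, 0.1571, 0.1182]), (0.58, [0.5607, -0.3244, 0.0434])]
wrist left_outer [(0.6, [0.6447, 0.1601, 0.2249]), (0.21, [0.651, 0.1648, 0.2269])]
wrist left_inner [(0.97, [0.6489, 0.1025, 0.231])]
wrist right_inner []
wrist right_outer []
side left_outer [(0.83, [0.6489, 0.1621, 0.2194]), (0.72, [0.6356, -0.1763, 0.2661])]
side left_inner [(0.74, [0.6503, 0.0967, 0.2313])]
side right_inner [(0.74, [0.6378, -0.1137, 0.2581])]
side right_outer [(0.87, [0.6359, -0.1751, 0.2653])]
side large_grip [(0.61, [0.4786, -0.4512, 0.1379])]
side large_hook [(0.83, [0.509, -0.4518, 0.1616]), (0.52, [0.6394, -0.1136, 0.2588]), (0.2, [0.6525, 0.1553, 0.1185])]
side large [(0.61, [0.5137, -0.45, 0.0422]), (0.48, [0.559, -0.3282, 0.0445])]
top large_grip [(0.84, [0.4742, -0.4442, 0.1305]), (0.43, [0.5093, -0.4526, 0.162])]
top large_hook [(0.95, [0.51, -0.4506, 0.1638]), (0.39, [0.6194, 0.1628, 0.1951])]
top large [(0.97, [0.5136, -0.4548, 0.0379])]
t 11.32 grasp at [0.5498 0.1669 0.2727]
row [88.3, -574.2, -86.1] [1.0, 0.0, 1.8]
```

View pics/w5.png

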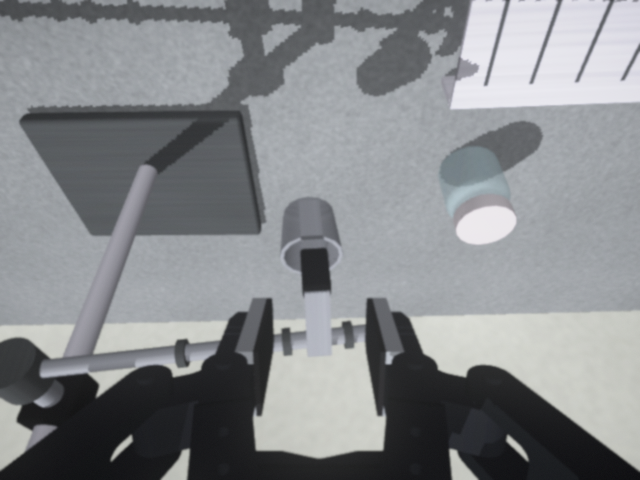

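Wrist view: dipper A hangs at (318,320) between the collars at columns 287 and 349, released, with the bar tilted as expected. On to the large dipper.

jog_arm(
  targets=[
    [20, -30, -20, 0, 0, 0],
    [40, -70, -40, 0, 0, 0],
    [50, -110, -50, 0, 0, 0],
    [60, -150, -60, 0, 0, 0],
    [65, -190, -65, 0, 0, 0],
    [70, -230, -70, 0, 0, 0],
    [75, -270, -75, 0, 0, 0],
    [80, -310, -80, 0, 0, 0],
    [84, -350, -83, 0, 0, 0],
    [88, -390, -86, 1, 0, 1.8],
  ],
  gripper=0.6,
)

```text
time: 12.15
ee_pos: [0.433, -0.1508, 0.2829]
orientation: [0.105, 2.58, -0.03]
contact_force: [0.5, -1.0, 0.5]
width: 0.0515
finger_force: 0.0
```

Run:
```python
from h import *
go([.40,-.435,.24],-4,32)
```

```text
t 12.15 grasp at [ 0.4231 -0.15    0.2987]
row [31.0, -285.8, 49.9] [-0.4, 0.1, -0.6]
```

jog_arm(
  targets=[
    [31, -286, 50, 0, 0, 0],
    [31, -286, 50, 0, 0, 0],
    [31, -286, 50, 0, 0, 0],
    [31, -286, 50, 0, 0, 0],
    [31, -286, 50, 0, 0, 0],
    [31, -286, 50, 0, 0, 0],
    [31, -286, 50, 0, 0, 0],
    [31, -286, 50, 0, 0, 0],
    [31, -286, 50, 0, 0, 0],
    [31, -286, 50, 0, 0, 0],
  ],
)

```text
time: 12.98
ee_pos: [0.3621, -0.3315, 0.3059]
orientation: [0.116, 2.578, -0.06]
contact_force: [0.6, 0.7, -0.1]
width: 0.0514
finger_force: 0.0
```

Run:
```python
from h import *
see(("wrist",),("large_grip","large_hook","large","small_b","small_b_hook","small_b_grip"))
cv2.imwrite("pics/w6.png",robot.grab_frame("wrist")[:,:,::-1])
g=np.array([.4757,-.449,.134]); go(g-Rt(-4,32)[:,2]*.05,-4,32,g)
```

```text
wrist large_grip [(0.96, [0.4706, -0.4508, 0.1315])]
wrist large_hook [(0.71, [0.5099, -0.4523, 0.1663])]
wrist large [(0.75, [0.4718, -0.452, 0.1318]), (0.61, [0.512, -0.4522, 0.0382])]
wrist small_b [(0.82, [0.5594, -0.3199, 0.0404]), (0.72, [0.5178, -0.4511, 0.1029])]
wrist small_b_hook [(0.78, [0.5578, -0.3236, 0.1519])]
wrist small_b_grip [(0.97, [0.5249, -0.3343, 0.1193])]
t 13.38 grasp at [ 0.3533 -0.3286  0.3212]
row [-12.0, -105.9, 181.1] [-1.6, 0.1, -0.5]
row [-11.8, -104.4, 231.0] [-1.6, 0.1, -0.5]
```

View pics/w6.png

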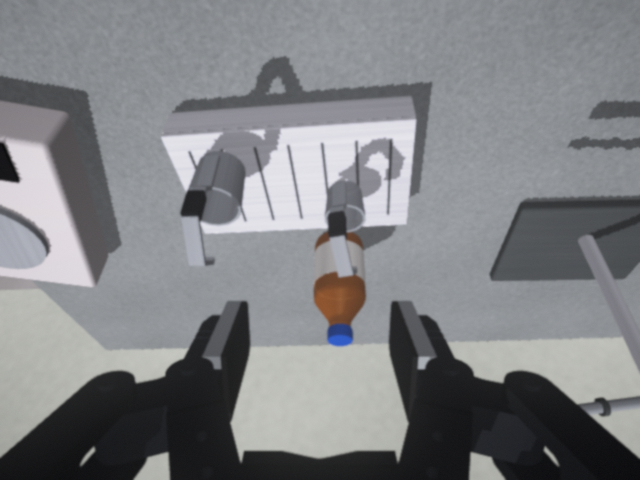

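Wrist view: large dipper's sleeve at (194,205), small B's at (337,224), bottle beyond B at (340,290). The move fell short of its target, so I check the joints.

Run:
```python
from h import *
o=cur()[0]; print(np.round(o["joints"],3),np.round(o["qvel"],3))
g=np.array([.4749,-.449,.134]); go(g-Rt(-5,32)[:,2]*.08,-5,32)
```

```text
[-0.746 -0.304  1.422  2.232 -0.029  0.484  2.248] [ 0.001  0.001  0.001 -0.001 -0.001  0.001  0.003]
t 13.38 grasp at [ 0.3533 -0.3286  0.3212]
row [-11.4, -106.2, 150.6] [-1.1, 0.2, 0.3]
```

jog_arm(
  targets=[
    [-2, -20, 35, 0, 0, 0],
    [-4, -45, 70, 0, 0, 0],
    [-7, -70, 100, 0, 0, 0],
    [-9, -95, 130, -0.5, 0, 0],
    [-11, -106, 150, -1, 0, 0],
    [-11, -106, 150, -1, 0, 0],
    [-11, -106, 150, -1, 0, 0],
  ],
)

```text
time: 13.97
ee_pos: [0.365, -0.328, 0.3031]
orientation: [0.116, 2.576, -0.065]
contact_force: [0.3, 0.1, 0.9]
width: 0.0512
finger_force: 0.0
```

Run:
```python
from h import *
o=cur()[0]; print(np.round(o["joints"],3))
g=np.array([.4749,-.449,.134]); go(g-Rt(-5,32)[:,2]*.08,-5,32,g)
```

```text
[-0.754 -0.304  1.422  2.24  -0.017  0.468  2.229]
t 13.97 grasp at [ 0.3551 -0.3267  0.3189]
row [-11.0, -107.5, 148.3] [-1.4, 0.3, 0.2]
row [-10.6, -105.6, 228.3] [-1.4, 0.3, 0.2]
```

```bash
cat > kin.py <<'E'
import numpy as np, itertools, json
from scipy.spatial.transform import Rotation as Ro
from scipy.optimize import least_squares
def fk(q,S,P):
    o1,o7,d0,a0,L1,a1,L2,a2,d6,y0=P; p=np.zeros(3); R=Ro.identity()
    for ax,an,t in (("z",S[0]*q[0]+o1,(a0,y0,d0)),("y",q[1],(a1,0,L1)),("z",S[1]*q[2],(0,0,0)),("y",q[3],(a2,0,L2)),("z",S[2]*q[4],(0,0,0)),("y",q[5],(0,0,d6)),("z",S[3]*q[6]+o7,(0,0,0))):
        R=R*Ro.from_euler(ax,an); p=p+R.apply(t)
    return p,R
def fit(D,S,x0):
    def res(P):
        r=[]
        for q,p,o in D:
            a,R=fk(q,S,P); r+=list((a-p)*10)+list((Ro.from_rotvec(o).inv()*R).as_rotvec())
        return np.array(r+list(np.array(P)[[3,5,7,9]]*.01))
    return least_squares(res,x0)
def load(): return json.load(open("data.json"))
E
python3 - <<'E'
from kin import *; from h import cur
o=cur()[0]
D=[[[-1.226,.5215,-.036,1.5995,.021,1.021,-.113],[.252,.572,.231],[-.647,-3.074,.002]],
   [[-.746,-.304,1.422,2.232,-.029,.484,2.248],[.3621,-.3315,.3059],[.116,2.578,-.06]],
   [list(o["joints"]),list(o["ee_pos"]),list(o["orientation"])]]
json.dump(D,open("data.json","w"))
out=[]
for S in itertools.product((1,-1),repeat=4):
  for o1 in (0,1.57,3.14,-1.57):
   for o7 in (0,1.57,3.14,-1.57):
    f=fit(D,S,[o1,o7,.35,0,.4,0,.4,0,.2,0]); out.append((f.cost,S,np.round(f.x,3).tolist()))
out.sort(key=lambda a:a[0])
for a in out[:6]: print(a)
E
```

```text
(np.float64(7.562460153340088e-06), (-1, -1, -1, -1), [-0.001, 1.57, 0.094, -0.029, 0.371, 0.065, 0.386, -0.158, 0.085, -0.057])
(np.float64(7.562460153340148e-06), (-1, -1, -1, -1), [6.282, 1.57, 0.094, -0.029, 0.371, 0.065, 0.386, -0.158, 0.085, -0.057])
(np.float64(7.56246015334018e-06), (-1, -1, -1, -1), [-0.001, 1.57, 0.094, -0.029, 0.371, 0.065, 0.386, -0.158, 0.085, -0.057])
(np.float64(7.562460153340489e-06), (-1, -1, -1, -1), [-0.001, 1.57, 0.094, -0.029, 0.371, 0.065, 0.386, -0.158, 0.085, -0.057])
(np.float64(7.562460153340949e-06), (-1, -1, -1, -1), [-0.001, 1.57, 0.094, -0.029, 0.371, 0.065, 0.386, -0.158, 0.085, -0.057])
(np.float64(7.562460153341324e-06), (-1, -1, -1, -1), [-0.001, 1.57, 0.094, -0.029, 0.371, 0.065, 0.386, -0.158, 0.085, -0.057])
```

Run:
```python
from h import *
go([.40,-.22,.31],-4,32,[.45,-.10,.30])
```

```text
t 13.97 grasp at [ 0.3551 -0.3267  0.3189]
row [-25.6, 111.3, 23.8] [-1.9, 0.3, -0.6]
row [-54.1, 235.8, 50.4] [-1.9, 0.3, -0.6]
```

jog_arm(
  targets=[
    [-8, 35, 8, 0, 0, 0],
    [-16, 70, 16, 0, 0, 0],
    [-24, 105, 24, 0, 0, 0],
    [-26, 111, 24, 0, 0, 0],
    [-26, 111, 24, 0, 0, 0],
  ],
)

```text
time: 14.38
ee_pos: [0.4107, -0.2191, 0.2935]
orientation: [0.111, 2.579, -0.066]
contact_force: [-0.4, -1.0, -0.3]
width: 0.051
finger_force: 0.0
```

```bash
cat >> kin.py <<'E'
def add():
    from h import cur
    o=cur()[0]; D=load(); D.append([list(map(float,o[k])) for k in ("joints","ee_pos","orientation")]); json.dump(D,open("data.json","w"))
    f=fit(D,(-1,)*4,[0,1.57,.35,0,.4,0,.4,0,.2,0]); print(np.round(o["joints"],3),f.cost,np.round(f.x,3).tolist()); return f.x
E
python3 -c "
from kin import *; add()
from h import *; go([.45,-.10,.30],-4,32)"
```

```text
[-0.593 -0.157  1.016  2.351 -0.11   0.339  2.032] 0.0010818889287215723 [-0.006, 1.566, 0.21, 0.012, 0.567, -0.01, 0.38, -0.027, 0.3, -0.055]
t 14.38 grasp at [ 0.4008 -0.2178  0.3093]
row [-28.7, 122.7, 25.6] [-1.9, 0.2, -0.4]
```

jog_arm(
  targets=[
    [-9, 40, 8, 0, 0, 0],
    [-18, 80, 16, 0, 0, 0],
    [-29, 123, 26, -2, 0, 0],
    [-29, 123, 26, -2, 0, 0],
    [-29, 123, 26, -2, 0, 0],
  ],
)

```text
time: 14.8
ee_pos: [0.4619, -0.0987, 0.2848]
orientation: [0.099, 2.576, -0.018]
contact_force: [-0.0, -0.4, -0.2]
width: 0.0511
finger_force: 0.0
```

```bash
python3 -c "
from kin import *; add()
from h import *; go([.55,-.10,.26],-4,32)"
```

```text
[-0.459 -0.057  0.544  2.368  0.052  0.259  1.541] 0.003350365409746136 [-0.032, 1.543, 0.25, 0.02, 0.577, -0.021, 0.383, -0.016, 0.343, -0.04]
t 14.8 grasp at [ 0.4519 -0.0981  0.3006]
row [-60.9, 5.0, 86.7] [0.2, 0.3, -0.5]
```

```bash
cat > kin.py <<'E'
import numpy as np, json
from scipy.spatial.transform import Rotation as Ro
from scipy.optimize import least_squares
def fk(q,P):
    p=np.zeros(3); R=Ro.identity(); T=np.reshape(P,(7,3))
    for i,ax in enumerate("zyzyzyz"):
        R=R*Ro.from_euler(ax,q[i]*(1 if ax=="y" else -1)+(np.pi/2 if i==6 else 0)); p=p+R.apply(T[i])
    return p,R
def load(): return json.load(open("data.json"))
X0=np.zeros((7,3)); X0[0,2]=.3; X0[1,2]=.5; X0[3,2]=.4; X0[5,2]=.3
def add():
    from h import cur
    o=cur()[0]; D=load(); d=[list(map(float,o[k])) for k in ("joints","ee_pos","orientation")]
    if d not in D: D.append(d); json.dump(D,open("data.json","w"))
    M=[];b=[]
    for q,p,_ in D:
        f0=fk(q,np.zeros(21))[0]; M.append(np.array([fk(q,e)[0] for e in np.eye(21)]).T); b+=list(np.array(p)-fk(q,X0)[0])
    M=np.vstack(M); w=.03*np.eye(21); x=X0.ravel()+np.linalg.lstsq(np.vstack([M,w]),np.r_[b,np.zeros(21)],rcond=None)[0]
    print(np.round(o["joints"],3),"pos err mm",[round(1000*float(np.linalg.norm(fk(q,x)[0]-p)),1) for q,p,_ in D],"rot",[round(float((Ro.from_rotvec(r).inv()*fk(q,x)[1]).magnitude()),4) for q,_,r in D])
    print(np.round(x.reshape(7,3),3).tolist()); return x
E
python3 -c "
from kin import *; add()"
```

```text
[-0.459 -0.057  0.544  2.368  0.052  0.259  1.541] pos err mm [0.0, 1.0, 0.9, 0.2, 0.1] rot [0.0015, 0.003, 0.0, 0.0, 0.0]
[[0.006, -0.011, 0.3], [-0.001, -0.011, 0.507], [0.012, -0.013, 0.007], [-0.006, -0.013, 0.407], [0.003, -0.004, 0.007], [0.0, -0.004, 0.297], [-0.002, -0.004, -0.003]]
```

```bash
cat >> kin.py <<'E'
LO=np.array([-2.91,-.3,-1.5,.17,-1.26,.16,-2.52]);HI=np.array([2.91,2.13,1.42,2.43,4.41,1.93,2.52]);V=np.array([1.89,1.89,2.39,2.39,3.01,3.01,3.01])
def params():
    import io,contextlib
    with contextlib.redirect_stdout(io.StringIO()): return add()
def jac(q,P):
    p,R=fk(q,P); J=np.zeros((6,7))
    for i in range(7):
        e=q.copy(); e[i]+=1e-5; a,B=fk(e,P); J[:,i]=np.r_[a-p,(B*R.inv()).as_rotvec()]/1e-5
    return p,R,J
def ik(q,p1,R1,P,n=15):
    q=q.copy()
    for _ in range(n):
        p,R,J=jac(q,P); e=np.r_[p1-p,(R1*R.inv()).as_rotvec()]
        q=np.clip(q+J.T@np.linalg.solve(J@J.T+1e-5*np.eye(6),e),LO,HI)
    return q
def call(q,rows,P):
    """emulate one jog call"""
    p0,R0=fk(q,P)
    for r in rows:
        T=p0+R0.apply(np.array(r[:3])/1000); TR=R0*Ro.from_rotvec(np.radians(r[3:])); p,R=fk(q,P)
        d=T-p; w=(TR*R.inv()).as_rotvec(); k=min(1,.0417/max(np.linalg.norm(d),1e-9),np.radians(7.16)/max(np.linalg.norm(w),1e-9))
        q1=ik(q,p+k*d,Ro.from_rotvec(k*w)*R,P); s=np.max(np.abs(q1-q)/(V*.7/12)); q=q+(q1-q)/max(1,s)
    return q
E
cat > emu.py <<'E'
from kin import *
P=params(); D=load(); q=np.array(D[0][0])
H=[[[-286,-109,17,-2.2,-32,-7.6]]*10,[[-12,6,z,0,0,0] for z in (40,75,100,120,137,137,137)],
[[-18,-3,-30,0,0,0],[-38,-6,-65,0,0,0],[-60,-30,-95,0,0,-2],[-75,-65,-95,-2,0,-5],[-85,-100,-93,-4,0,-8],[-94,-140,-92,-6,0,-10]]+[[-101,-170,-92,-6.8,0,-11.1]]*4,
[[-21*k/1.,0,13*k,0,0,0] for k in (1,2,3,3.6,3.6)],[[6*k,1,10*k,0,0,0] for k in (1,2,3,4,4.6)],[[3,0,-15,0,0,0],[8,0,-35,0,0,0],[14,0,-65,0,0,0],[20,0,-100,0,0,0],[20,0,-100,0,0,0]],
[[20,-30,-20,0,0,0],[40,-70,-40,0,0,0],[50,-110,-50,0,0,0],[60,-150,-60,0,0,0],[65,-190,-65,0,0,0],[70,-230,-70,0,0,0],[75,-270,-75,0,0,0],[80,-310,-80,0,0,0],[84,-350,-83,0,0,0],[88,-390,-86,1,0,1.8]],
[[31,-286,50,0,0,0]]*10]
for r in H: q=call(q,r,P); print(np.round(q,3),np.round(fk(q,P)[0],3))
q=np.array(D[2][0])
for r in ([[-26,111,24,0,0,0]]*5,[[-29,123,26,-2,0,0]]*5): q=call(q,r,P); print(np.round(q,3),np.round(fk(q,P)[0],3))
E
python3 emu.py
```

```text
[-1.247  0.439  0.305  1.997  0.691  0.661 -0.23 ] [0.47  0.357 0.214]
[-1.135  0.695  0.368  1.949  0.774  0.397 -0.283] [0.551 0.34  0.104]
[-0.833  0.257  0.308  2.206  0.821  0.317  0.227] [0.539 0.166 0.236]
[-0.61   0.375  0.179  2.004  0.643  0.337  0.495] [0.628 0.162 0.236]
[-0.706  0.476  0.31   2.051  0.734  0.189  0.362] [0.629 0.162 0.183]
[-0.773  0.247  0.266  2.138  0.696  0.369  0.383] [0.559 0.166 0.257]
[-0.744 -0.158  0.951  2.396  0.14   0.287  1.622] [ 0.434 -0.147  0.283]
[-1.249 -0.3    1.42   2.274  0.497  0.339  1.843] [ 0.494 -0.17   0.305]
[-0.592 -0.162  1.02   2.349 -0.108  0.342  2.033] [ 0.41  -0.222  0.295]
[-0.472 -0.063  0.569  2.369  0.049  0.262  1.553] [ 0.46  -0.103  0.285]
```

```bash
cat > plan.py <<'E'
from kin import *; from h import Rt,G
P=params(); HR=G([.633,-.1775,.265],-2.9,(.037,.029),0,.03); HL=G([.648,.102,.25],-2.9,(.031,.029),0,.03)
def pose(g,yaw,lean=32):
    R=Rt(yaw,lean); return np.array(g)+R[:,2]*.0187,Ro.from_matrix(R)
if __name__=="__main__":
    rng=np.random.default_rng(0)
    for n,(g,y) in dict(LG=([.4749,-.449,.134],-5),HR=(HR,-2.9),BG=([.526,-.333,.12],15),HL=(HL,-2.9)).items():
      for lean in (28,36):
        p,R=pose(g,y,lean); best={}
        for j3 in np.arange(-1.2,1.21,.3):
            for t in range(6):
                q0=np.array([rng.uniform(-1.5,1.5),.4,j3,2.,rng.uniform(-1,1),.6,rng.uniform(-2.3,2.3)])
                def f(q): a,B=fk(q,P); return np.r_[(a-p)*10,(B*R.inv()).as_rotvec(),(q[2]-j3)]
                s=least_squares(f,np.clip(q0,LO+.01,HI-.01),bounds=(LO,HI))
                if s.cost<1e-6:
                    m=np.min(np.minimum(s.x-LO,HI-s.x)); k=round(j3,1)
                    if k not in best or m>best[k][0]: best[k]=(m,s.x)
        print(n,lean); [print("  ",k,round(v[0],2),np.round(v[1],2)) for k,v in best.items()]
E
python3 plan.py
```

```text
LG 28
   -1.2 0.3 [ 1.58  0.97 -1.2   1.89  1.18  0.61  1.32]
   -0.9 0.22 [ 1.42  0.79 -0.9   1.9   0.8   0.38  1.59]
   -0.6 0.12 [ 1.23  0.68 -0.6   1.9   0.18  0.28  2.13]
LG 36
   -1.2 0.29 [ 1.64  0.99 -1.2   1.96  1.35  0.45  1.21]
   -0.9 0.04 [ 1.47  0.8  -0.9   1.96  0.93  0.2   1.51]
HR 28
   -1.2 0.3 [ 1.1   0.59 -1.2   1.95  0.99  0.63  0.89]
   -0.9 0.32 [ 0.92  0.45 -0.9   1.96  0.7   0.48  1.12]
   -0.6 0.24 [ 0.7   0.38 -0.6   1.96  0.39  0.4   1.38]
   -0.3 0.21 [ 0.46  0.34 -0.3   1.97  0.07  0.37  1.66]
   0.0 0.21 [ 0.23  0.32  0.    1.98 -0.23  0.37  1.94]
   0.3 0.24 [-0.01  0.33  0.3   1.98 -0.51  0.4   2.2 ]
   0.6 0.08 [-0.23  0.37  0.6   1.99 -0.77  0.46  2.44]
HR 36
   -1.2 0.3 [ 1.14  0.58 -1.2   2.05  1.27  0.47  0.63]
   -0.9 0.13 [ 0.95  0.43 -0.9   2.06  1.02  0.29  0.81]
   -0.6 0.02 [ 0.72  0.36 -0.6   2.06  0.59  0.18  1.19]
   0.0 0.03 [ 0.24  0.31 -0.    2.07 -0.64  0.19  2.36]
BG 28
   -1.2 0.3 [ 1.43  0.98 -1.2   1.94  1.09  0.58  1.55]
   -0.9 0.2 [ 1.26  0.8  -0.9   1.94  0.65  0.36  1.9 ]
   -0.6 0.01 [ 1.07  0.69 -0.6   1.94 -0.04  0.29  2.
[... 337 characters left out ...]
  0.73  0.45  0.54]
   0.0 0.23 [-0.35  0.35  0.    1.99  0.51  0.39  0.74]
   0.3 0.18 [-0.58  0.37  0.3   2.    0.2   0.34  1.02]
   0.6 0.18 [-0.8   0.41  0.6   2.   -0.2   0.34  1.4 ]
   0.9 0.24 [-1.    0.5   0.9   2.   -0.67  0.4   1.83]
   1.2 0.18 [-1.14  0.67  1.2   2.   -1.08  0.58  2.19]
HL 36
   -1.2 0.3 [ 0.52  0.62 -1.2   2.05  1.51  0.84 -0.05]
   -0.9 0.37 [ 0.34  0.48 -0.9   2.06  1.42  0.63 -0.05]
   -0.6 0.32 [ 0.11  0.39 -0.6   2.07  1.34  0.48 -0.02]
   -0.3 0.21 [-0.12  0.35 -0.3   2.09  1.25  0.37  0.03]
   0.0 0.11 [-0.37  0.34  0.    2.1   1.12  0.27  0.12]
   0.3 0.02 [-0.61  0.35  0.3   2.11  0.87  0.18  0.34]
   0.9 0.04 [-1.03  0.49  0.9   2.09 -0.96  0.2   2.1 ]
```

```bash
cat > search.py <<'E'
from plan import *
def run(q,p1,R1,nmax=30):
    """emulated straight move; returns q, rows used, min margin"""
    m=9
    for n in range(nmax):
        p,R=fk(q,P); d=p1-p; w=(R1*R.inv()).as_rotvec(); a,b=np.linalg.norm(d),np.linalg.norm(w)
        if a<.001 and b<.005: return q,n,m
        k=min(1,.0417/max(a,1e-9),np.radians(7.16)/max(b,1e-9))
        q1=ik(q,p+k*d,Ro.from_rotvec(k*w)*R,P,4); s=np.max(np.abs(q1-q)/(V*.7/12)); q=q+(q1-q)/max(1,s)
        m=min(m,np.min(np.minimum(q-LO,HI-q)))
    return q,99,m
if __name__=="__main__":
    import sys,time
    rng=np.random.default_rng(int(sys.argv[1])); q0=np.array(load()[-1][0]); gl=np.array([.4749,-.449,.134]); t0=time.time(); best=[]
    while time.time()-t0<240:
        W=[]
        for i in range(rng.integers(1,4)):
            W.append((rng.uniform(.35,.55),rng.uniform(-.5,.1),rng.uniform(.22,.5),rng.uniform(-80,60),rng.uniform(-10,35)))
        if any(np.hypot(w[0],w[1])<.38 or (w[1]>-.3 and w[0]>.5) for w in W): continue
        q=q0; N=0; M=9
        lean=28
        for w in W+[tuple(gl-Rt(-5,lean)[:,2]*.07)+(-5,lean),tuple(gl)+(-5,lean)]:
            q,n,m=run(q,*pose(w[:3],w[3],w[4])); N+=n; M=min(m,M)
            if n==99 or m<.02: break
        else:
            best.append((N*.004-min(M,.12),N,round(M,3),np.round(q,2).tolist(),np.round(W,2).tolist())); 
    best.sort(key=lambda a:a[0])
    for b in best[:3]: print(b[1:])
    print(len(best))
E
for i in 1 2 3 4; do OPENBLAS_NUM_THREADS=1 python3 search.py $i & done; wait
```

```text
this script no longer has the robot
this script no longer has the robot
(25, np.float64(0.073), [1.17, 0.66, -0.51, 1.9, -0.03, 0.27, 2.32], [[0.49, -0.25, 0.23, -56.48, 23.73]])
(28, np.float64(0.064), [1.17, 0.66, -0.51, 1.9, -0.03, 0.27, 2.32], [[0.46, -0.04, 0.22, -51.35, 16.94]])
(28, np.float64(0.061), [1.16, 0.66, -0.5, 1.9, -0.05, 0.27, 2.34], [[0.44, -0.0, 0.23, -49.64, 16.26]])
13
(24, np.float64(0.079), [1.15, 0.65, -0.48, 1.9, -0.1, 0.27, 2.38], [[0.48, -0.36, 0.28, -62.55, 29.04]])
(25, np.float64(0.059), [1.18, 0.66, -0.53, 1.9, -0.0, 0.27, 2.29], [[0.4, -0.32, 0.24, -69.63, 23.06]])
(25, np.float64(0.059), [1.16, 0.66, -0.5, 1.9, -0.06, 0.27, 2.34], [[0.53, -0.46, 0.26, -73.93, 32.79]])
8Exception ignored in: <_io.TextIOWrapper mode='rw' encoding='UTF-8'>
Traceback (most recent call last):
BrokenPipeError: [Errno 32] Broken pipe
Exception ignored in: <_io.TextIOWrapper mode='rw' encoding='UTF-8'>
Traceback (most recent call last):
BrokenPipeError: [Errno 32] Broken pipe
```

```bash
cat > chk.py <<'E'
from search import *
def path(W):
    q=np.array(cur()[0]["joints"])
    for w in W:
        q,n,m=run(q,*pose(w[:3],w[3],w[4])); print("emu",np.round(w,3).tolist(),n,round(m,3),np.round(q,2))
from h import *
E
python3 - <<'E'
from chk import *
gl=np.array([.4749,-.449,.134]); L=28
A=[tuple(gl-Rt(-5,L)[:,2]*.07)+(-5,L),tuple(gl)+(-5,L)]
H=[(.4749,-.449,.25,-5,L),(*G([.633,-.1775,.265],-2.9,(.040,.029),-.08,.035),-2.9,L),(*G([.633,-.1775,.265],-2.9,(.040,.029),0,.035),-2.9,L),(*G([.633,-.1775,.23],-2.9,(.040,.029),0,0),-2.9,L)]
for w in ((.48,-.30,.27,-58,26),(.48,-.34,.27,-65,29)): path([w]+A+H)
go((.48,-.34,.27),-65,29)
E
```

```text
emu [0.48, -0.3, 0.27, -58.0, 26.0] 8 0.081 [-0.25  0.32  0.69  2.08  0.14  0.45  0.82]
emu [0.442, -0.446, 0.196, -5.0, 28.0] 14 0.046 [ 1.21  0.53 -0.5   1.92 -0.2   0.39  2.47]
emu [0.475, -0.449, 0.134, -5.0, 28.0] 2 0.062 [ 1.12  0.65 -0.45  1.89 -0.18  0.27  2.45]
emu [0.475, -0.449, 0.25, -5.0, 28.0] 3 0.087 [ 1.13  0.47 -0.45  1.82 -0.2   0.51  2.4 ]
emu [0.513, -0.171, 0.271, -2.9, 28.0] 7 0.165 [ 0.55  0.2  -0.34  2.14 -0.07  0.32  1.82]
emu [0.593, -0.175, 0.271, -2.9, 28.0] 2 0.188 [ 0.44  0.32 -0.26  1.97  0.03  0.38  1.7 ]
emu [0.593, -0.175, 0.201, -2.9, 28.0] 2 0.046 [ 0.4   0.43 -0.22  2.04  0.06  0.21  1.68]
emu [0.48, -0.34, 0.27, -65.0, 29.0] 9 0.075 [-0.21  0.37  0.71  2.05  0.2   0.43  0.69]
emu [0.442, -0.446, 0.196, -5.0, 28.0] 14 0.09 [ 1.29  0.55 -0.62  1.92 -0.02  0.38  2.31]
emu [0.475, -0.449, 0.134, -5.0, 28.0] 2 0.112 [ 1.18  0.67 -0.54  1.9   0.02  0.27  2.27]
emu [0.475, -0.449, 0.25, -5.0, 28.0] 3 0.195 [ 1.24  0.5  -0.61  1.81 -0.03  0.51  2.26]
emu [0.513, -0.171, 0.271, -2.9, 28.0] 7 0.167 [ 0.68  0.22 -0.49  2.14  0.06  0.33  1.7 ]
emu [0.593, -0.175, 0.271, -2.9, 28.0] 2 0.193 [ 0.55  0.34 -0.4   1.97  0.16  0.38  1.58]
emu [0.593, -0.175, 0.201, -2.9, 28.0] 2 0.051 [ 0.46  0.43 -0.31  2.04  0.24  0.21  1.51]
t 14.8 grasp at [ 0.4519 -0.0981  0.3006]
row [-18.5, -247.4, 46.3] [31.3, 2.8, 52.1]
```

jog_arm(
  targets=[
    [-18, -247, 46, 31.3, 2.8, 52.1],
    [-18, -247, 46, 31.3, 2.8, 52.1],
    [-18, -247, 46, 31.3, 2.8, 52.1],
    [-18, -247, 46, 31.3, 2.8, 52.1],
    [-18, -247, 46, 31.3, 2.8, 52.1],
    [-18, -247, 46, 31.3, 2.8, 52.1],
    [-18, -247, 46, 31.3, 2.8, 52.1],
    [-18, -247, 46, 31.3, 2.8, 52.1],
    [-18, -247, 46, 31.3, 2.8, 52.1],
    [-18, -247, 46, 31.3, 2.8, 52.1],
  ],
)

```text
time: 15.63
ee_pos: [0.4821, -0.3515, 0.2544]
orientation: [1.45, 2.266, -0.38]
contact_force: [0.2, 1.4, 0.7]
width: 0.0511
finger_force: 0.0
```

Run:
```python
from chk import *
print(np.round(cur()[0]["joints"],2))
gl=np.array([.4749,-.449,.134]); L=28; g1=gl-Rt(-5,L)[:,2]*.12
path([(*g1,-5,L),(*gl,-5,L)])
go(g1,-5,L)
```

```text
[-0.41  0.47  1.    2.06 -0.18  0.41  1.04]
emu [0.419, -0.444, 0.24, -5.0, 28.0] 18 0.0 [ 1.31  0.44 -0.54  1.93 -0.23  0.48  2.52]
emu [0.475, -0.449, 0.134, -5.0, 28.0] 3 0.023 [ 1.15  0.65 -0.47  1.91 -0.17  0.27  2.47]
t 15.63 grasp at [ 0.4784 -0.3432  0.2707]
row [-39.0, -88.5, 57.4] [-29.0, 0.9, -52.9]
```

```bash
cat > s2.py <<'E'
from chk import *
def best1(end,rngs,T=60,seed=0,n=6,nw=1):
    import time; rng=np.random.default_rng(seed); q0=np.array(cur()[0]["joints"]); t0=time.time(); B=[]
    while time.time()-t0<T:
        W=[tuple(rng.uniform(*r) for r in rngs) for _ in range(rng.integers(0,nw+1))]
        q=q0;N=0;M=9
        for i,w in enumerate(W+end):
            q,k,m=run(q,*pose(w[:3],w[3],w[4])); N+=k
            if i>=len(W): M=min(m,M)
            if k==99 or m<.01: break
        else: B.append((N*.003-min(M,.25),N,round(M,3),np.round(q,2).tolist(),np.round(W,2).tolist()))
    B.sort(key=lambda a:a[0]); print(len(B)); [print(b[1:]) for b in B[:n]]
E
python3 - <<'E'
from s2 import *
gl=np.array([.4749,-.449,.134]); L=28; g1=gl-Rt(-5,L)[:,2]*.12
best1([(*g1,-5,L),(*gl,-5,L)],((.3,.55),(-.6,-.35),(.25,.45),(-110,-5),(0,35)))
E
```

```text
0
```

```bash
cat > grid.py <<'E'
from s2 import *
import sys,itertools
from concurrent.futures import ProcessPoolExecutor as PE
q0=np.array(cur()[0]["joints"]); gl=np.array([.4749,-.449,.134])
def ev(a):
    w,L,b=a; q=q0;N=0;M=9
    for u in ([w] if w else [])+[(*(gl-Rt(-5,L)[:,2]*b),-5,L),(*gl,-5,L),(*(gl+[0,0,.12]),-5,L)]:
        q,k,m=run(q,*pose(u[:3],u[3],u[4])); N+=k; M=min(M,m)
        if k==99: return None
    return (round(M,3),N,a,np.round(q,2).tolist())
rng=np.random.default_rng(5)
def job(seed):
    import time; rng=np.random.default_rng(seed); t0=time.time(); B=[]
    while time.time()-t0<70:
        w=tuple(float(rng.uniform(*r)) for r in ((.33,.58),(-.6,-.25),(.24,.45),(-120,10),(-5,35)))
        r=ev((w,float(rng.choice([25,28])),float(rng.choice([.07,.1,.13]))))
        if r: B.append(r)
    return B
if __name__=="__main__":
    import os; print(os.cpu_count())
    with PE(4) as ex: B=sum(ex.map(job,range(4)),[])
    B.sort(key=lambda r:-r[0]); print(len(B)); [print(b) for b in B[:6]]
E
OPENBLAS_NUM_THREADS=1 python3 grid.py 2>&1 | grep -v -i -E "exception|trace|file|broken"
```

```text
4
586
(np.float64(0.065), 25, ((0.4599582685835579, -0.4506475996944156, 0.2485296879932765, -94.77643086289689, 32.80098593218506), 25.0, 0.07), [1.08, 0.46, -0.39, 1.8, -0.18, 0.57, 2.39])
(np.float64(0.033), 27, ((0.3463246776299602, -0.5817383098248983, 0.2843936740447336, -102.08303913967771, 34.3499971709315), 25.0, 0.07), [1.06, 0.46, -0.35, 1.8, -0.22, 0.58, 2.42])
(np.float64(0.003), 33, ((0.37532123080310964, -0.37976411796417253, 0.29502547959601894, -111.36900066937952, 34.964075712660716), 28.0, 0.07), [1.22, 0.48, -0.55, 1.82, -0.12, 0.52, 2.35])
(np.float64(0.0), 36, ((0.48924042183036354, -0.5055746501826454, 0.24860444002660087, -117.85140738129122, 27.530809568010895), 28.0, 0.13), [1.17, 0.47, -0.48, 1.83, -0.2, 0.52, 2.41])
(np.float64(0.0), 36, ((0.481658943941795, -0.34467620365560053, 0.3541612482077388, 1.5594150924098642, 27.634142164861288), 28.0, 0.07), [1.15, 0.46, -0.44, 1.83, -0.23, 0.52, 2.44])
(np.float64(0.0), 30, ((0.5443510691468922, -0.5882450486430875, 0.3932276437502883, -97.16476932166734, 29.52715689399546), 25.0, 0.1), [1.03, 0.46, -0.32, 1.8, -0.25, 0.58, 2.44])
```

```bash
cat > g2.py <<'E'
from grid import *
A=[((x,y,z,yw,ln),L,b) for x in (.43,.47) for y in (-.45,-.5) for z in (.25,.29) for yw in (-85,-95,-105) for ln in (30,36) for L in (25.,) for b in (.07,.1)]
if __name__=="__main__":
    with PE(4) as ex: B=[r for r in ex.map(ev,A,chunksize=4) if r]
    B.sort(key=lambda r:-r[0]); print(len(B)); [print(b) for b in B[:6]]; b=B[0][2]; go(b[0][:3],b[0][3],b[0][4])
E
OPENBLAS_NUM_THREADS=1 python3 g2.py 2>&1 | grep -v -i -E "exception|trace|file|broken"
```

```text
96
(np.float64(0.058), 26, ((0.43, -0.45, 0.29, -95, 36), 25.0, 0.07), [1.08, 0.46, -0.38, 1.8, -0.19, 0.57, 2.39])
(np.float64(0.054), 23, ((0.43, -0.45, 0.29, -85, 36), 25.0, 0.07), [1.08, 0.46, -0.38, 1.8, -0.19, 0.57, 2.39])
(np.float64(0.052), 28, ((0.43, -0.45, 0.29, -105, 36), 25.0, 0.07), [1.07, 0.46, -0.37, 1.8, -0.2, 0.57, 2.4])
(np.float64(0.052), 24, ((0.43, -0.5, 0.29, -85, 36), 25.0, 0.07), [1.07, 0.46, -0.37, 1.8, -0.2, 0.57, 2.4])
(np.float64(0.051), 28, ((0.47, -0.5, 0.25, -105, 36), 25.0, 0.07), [1.11, 0.47, -0.42, 1.8, -0.15, 0.57, 2.36])
(np.float64(0.048), 25, ((0.43, -0.5, 0.29, -95, 36), 25.0, 0.07), [1.07, 0.46, -0.36, 1.8, -0.2, 0.57, 2.4])
t 15.63 grasp at [ 0.4784 -0.3432  0.2707]
row [-77.3, -94.0, 19.9] [15.9, -6.7, 25.1]
```

jog_arm(
  targets=[
    [-13, -16, 3, 2.7, -1.1, 4.2],
    [-26, -31, 7, 5.3, -2.2, 8.4],
    [-39, -47, 10, 8, -3.4, 12.5],
    [-52, -63, 13, 10.6, -4.5, 16.7],
    [-65, -79, 17, 13.3, -5.6, 20.9],
    [-77, -94, 20, 15.9, -6.7, 25.1],
    [-77, -94, 20, 15.9, -6.7, 25.1],
    [-77, -94, 20, 15.9, -6.7, 25.1],
  ],
)

```text
time: 16.3
ee_pos: [0.4271, -0.4616, 0.2739]
orientation: [1.949, 1.793, -0.632]
contact_force: [-0.2, 0.1, -0.1]
width: 0.0512
finger_force: 0.0
```

Run:
```python
from s2 import *
print(np.round(cur()[0]["joints"],2))
gl=np.array([.4749,-.449,.134])
for L in (25,28):
  for b in (.07,.085): g1=gl-Rt(-5,L)[:,2]*b; path([(*g1,-5,L),(*gl,-5,L)]); go(g1,-5,L)
```

```text
[-0.34  0.72  1.21  1.93 -0.27  0.55  0.76]
emu [0.445, -0.446, 0.197, -5.0, 25.0] 16 0.059 [ 1.14  0.52 -0.41  1.89 -0.2   0.45  2.46]
emu [0.475, -0.449, 0.134, -5.0, 25.0] 2 0.073 [ 1.07  0.64 -0.38  1.88 -0.18  0.33  2.44]
t 16.3 grasp at [ 0.428  -0.4507  0.289 ]
row [68.2, 25.0, 65.9] [-45.6, 8.5, -77.5]
emu [0.439, -0.446, 0.211, -5.0, 25.0] 16 0.01 [ 1.12  0.49 -0.37  1.89 -0.25  0.47  2.51]
emu [0.475, -0.449, 0.134, -5.0, 25.0] 3 0.021 [ 1.05  0.63 -0.35  1.88 -0.23  0.33  2.49]
t 16.3 grasp at [ 0.428  -0.4507  0.289 ]
row [60.2, 18.7, 54.9] [-45.6, 8.5, -77.5]
emu [0.442, -0.446, 0.196, -5.0, 28.0] 17 0.013 [ 1.28  0.54 -0.57  1.92 -0.12  0.38  2.42]
emu [0.475, -0.449, 0.134, -5.0, 28.0] 2 0.112 [ 1.18  0.66 -0.5   1.9  -0.08  0.27  2.38]
t 16.3 grasp at [ 0.428  -0.4507  0.289 ]
row [68.9, 22.6, 66.9] [-47.6, 6.1, -76.2]
emu [0.435, -0.446, 0.209, -5.0, 28.0] 17 0.029 [ 1.27  0.51 -0.54  1.92 -0.19  0.41  2.48]
emu [0.475, -0.449, 0.134, -5.0, 28.0] 3 0.064 [ 1.16  0.65 -0.48  1.9  -0.15  0.27  2.44]
t 16.3 grasp at [ 0.428  -0.4507  0.289 ]
row [61.1, 15.6, 56.1] [-47.6, 6.1, -76.2]
```

jog_arm(
  targets=[
    [4, 1, 4, -3.4, 0.4, -5.4],
    [9, 2, 8, -6.8, 0.9, -10.9],
    [13, 3, 12, -10.2, 1.3, -16.3],
    [17, 4, 16, -13.6, 1.7, -21.8],
    [22, 6, 20, -17, 2.2, -27.2],
    [26, 7, 24, -20.4, 2.6, -32.7],
    [30, 8, 28, -23.8, 3, -38.1],
    [35, 9, 32, -27.2, 3.5, -43.5],
    [39, 10, 36, -30.6, 3.9, -49],
    [44, 11, 40, -34, 4.4, -54.4],
  ],
)

```text
time: 17.13
ee_pos: [0.4387, -0.4503, 0.2203]
orientation: [0.935, 2.46, -0.296]
contact_force: [-0.7, 0.8, -0.3]
width: 0.0512
finger_force: 0.0
```

Run:
```python
from s2 import *
print(np.round(cur()[0]["joints"],2))
gl=np.array([.4749,-.449,.134])
for L in (28,):
  for b in (.07,.085): g1=gl-Rt(-5,L)[:,2]*b; path([(*g1,-5,L),(*gl,-5,L)]); go(g1,-5,L)
```

```text
[ 0.5   0.35  0.22  2.09 -0.15  0.17  1.67]
emu [0.442, -0.446, 0.196, -5.0, 28.0] 8 0.017 [ 1.26  0.54 -0.55  1.92 -0.15  0.38  2.44]
emu [0.475, -0.449, 0.134, -5.0, 28.0] 2 0.1 [ 1.17  0.65 -0.49  1.91 -0.11  0.27  2.41]
t 17.13 grasp at [ 0.4318 -0.4435  0.2363]
row [15.1, 11.9, 38.4] [-19.6, 2.3, -31.5]
emu [0.435, -0.446, 0.209, -5.0, 28.0] 8 0.019 [ 1.28  0.51 -0.55  1.92 -0.17  0.41  2.46]
emu [0.475, -0.449, 0.134, -5.0, 28.0] 3 0.078 [ 1.16  0.65 -0.48  1.91 -0.13  0.27  2.43]
t 17.13 grasp at [ 0.4318 -0.4435  0.2363]
row [13.1, 7.3, 24.3] [-19.6, 2.3, -31.5]
```

Working as planned; the arm is unwinding as the emulation said. Continue.

jog_arm(
  targets=[
    [2, 1, 4, -3.3, 0.4, -5.2],
    [4, 2, 8, -6.5, 0.8, -10.5],
    [6, 3, 12, -9.8, 1.2, -15.7],
    [9, 5, 16, -13.1, 1.5, -21],
    [11, 6, 20, -16.3, 1.9, -26.2],
    [13, 7, 24, -19.6, 2.3, -31.5],
    [13, 7, 24, -19.6, 2.3, -31.5],
    [13, 7, 24, -19.6, 2.3, -31.5],
    [13, 7, 24, -19.6, 2.3, -31.5],
  ],
)

```text
time: 17.88
ee_pos: [0.4424, -0.4484, 0.1918]
orientation: [0.122, 2.651, -0.031]
contact_force: [0.3, 0.9, -0.7]
width: 0.0513
finger_force: 0.0
```

Run:
```python
from s2 import *
print(np.round(cur()[0]["joints"],2))
see(("wrist",),("large_grip","large_hook","large","small_b","small_b_grip"))
gl=np.array([.4749,-.449,.134]); go(gl,-5,28)
cv2.imwrite("pics/w7.png",robot.grab_frame("wrist")[:,:,::-1])
```

```text
[ 1.29  0.51 -0.56  1.92 -0.15  0.41  2.44]
wrist large_grip [(0.67, [0.4689, -0.4525, 0.1311])]
wrist large_hook [(0.95, [0.5163, -0.4507, 0.1642])]
wrist large [(0.79, [0.5125, -0.4523, 0.039])]
wrist small_b [(0.91, [0.5589, -0.3235, 0.0414])]
wrist small_b_grip [(0.6, [0.5288, -0.3332, 0.1184])]
t 18.18 grasp at [ 0.4353 -0.4452  0.2078]
row [-0.7, -0.2, 83.9] [-0.1, -0.1, -0.3]
```

View pics/w7.png

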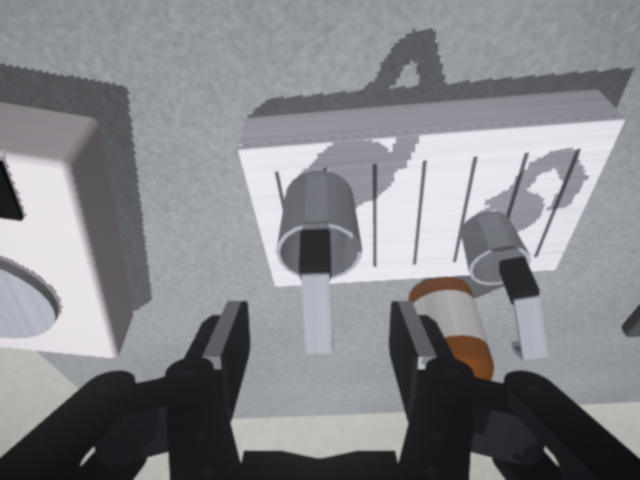

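Wrist view: the large sleeve at (315,252) and its strip at (317,350) lie within 2 mm of the fingers' centre plane at column 319. Small B is at right, (518,278).

jog_arm(
  targets=[
    [0, -1.5, 30, 0, 0, 0],
    [0, -1.5, 55, 0, 0, 0],
    [0, -1.5, 72, 0, 0, 0],
    [0, -1.5, 84, 0, 0, 0],
    [0, -1.5, 84, 0, 0, 0],
    [0, -1.5, 84, 0, 0, 0],
  ],
)

```text
time: 18.73
ee_pos: [0.4826, -0.4513, 0.1166]
orientation: [0.125, 2.653, -0.026]
contact_force: [0.1, -0.3, 0.1]
width: 0.0508
finger_force: 0.0
```

jog_arm(
  targets=[
    [0, 0, 0, 0, 0, 0],
    [0, 0, 0, 0, 0, 0],
    [0, 0, 0, 0, 0, 0],
    [0, 0, 0, 0, 0, 0],
    [0, 0, 0, 0, 0, 0],
    [0, 0, 0, 0, 0, 0],
  ],
  gripper=0,
)

```text
time: 19.23
ee_pos: [0.4825, -0.4523, 0.1176]
orientation: [0.126, 2.652, -0.029]
contact_force: [-4.1, 2.2, 9.5]
width: 0.015
finger_force: 59.0
```

Run:
```python
from s2 import *
o=cur()[0]; print(np.round(o["joints"],2),o["width"],o["finger_force"],np.round(o["contact_force"],1))
see(("wrist","side"),("large_grip","large_hook","large"))
g=cur()[1]-cur()[2][:,2]*.0187; h=(.037,.163-g[2]); R1=[.633,-.1775,.265]
W=[(*(g+[0,0,.12]),-5,28),(*G(R1,-2.9,h,-.08,.03),-2.9,28),(*G(R1,-2.9,h,0,.03),-2.9,28),(*G(R1,-2.9,h,0,-.03),-2.9,28)]
path(W); print(h)
for w in W[:2]: go(w[:3],w[3],w[4])
```

```text
[ 1.17  0.65 -0.49  1.9  -0.11  0.27  2.4 ] 0.01504574731005892 58.96420938195661 [-4.1  2.2  9.5]
wrist large_grip [(0.6, [0.4688, -0.4516, 0.1298])]
wrist large_hook []
wrist large [(0.65, [0.5122, -0.4534, 0.0392])]
side large_grip [(0.76, [0.4738, -0.4527, 0.1342])]
side large_hook [(0.71, [0.6495, 0.0987, 0.231]), (0.6, [0.512, -0.4545, 0.1594]), (0.48, [0.6523, 0.1565, 0.1173])]
side large [(0.9, [0.5148, -0.4557, 0.0414])]
emu [0.474, -0.452, 0.254, -5.0, 28.0] 3 0.128 [ 1.2   0.48 -0.52  1.82 -0.15  0.52  2.37]
emu [0.516, -0.172, 0.266, -2.9, 28.0] 8 0.15 [ 0.62  0.22 -0.4   2.15 -0.03  0.31  1.79]
emu [0.596, -0.176, 0.266, -2.9, 28.0] 2 0.175 [ 0.49  0.33 -0.31  1.98  0.07  0.36  1.68]
emu [0.596, -0.176, 0.206, -2.9, 28.0] 2 0.056 [ 0.44  0.42 -0.26  2.04  0.11  0.22  1.64]
(0.037, np.float64(0.028884928270954846))
t 19.63 grasp at [ 0.4738 -0.4515  0.1341]
row [-56.2, 0.3, -106.0] [-0.1, -0.1, -0.4]
t 19.63 grasp at [ 0.4738 -0.4515  0.1341]
row [-75.4, 283.3, -108.8] [-1.1, -0.1, -2.3]
```

jog_arm(
  targets=[
    [-18, 0, -33, 0, 0, 0],
    [-36, 0, -68, 0, 0, 0],
    [-56, 5, -104, 0, 0, 0],
    [-58, 30, -107, 0, 0, 0],
    [-61, 65, -108, -0.2, 0, -0.5],
    [-64, 100, -108, -0.4, 0, -0.8],
    [-66, 135, -108, -0.5, 0, -1],
    [-68, 170, -108, -0.7, 0, -1.3],
    [-70, 205, -108, -0.8, 0, -1.7],
    [-72, 240, -108, -1, 0, -2],
  ],
)

```text
time: 20.47
ee_pos: [0.5177, -0.2133, 0.2468]
orientation: [0.075, 2.654, -0.016]
contact_force: [0.9, -0.5, -2.3]
width: 0.015
finger_force: 59.3
```

Run:
```python
from s2 import *
o=cur()[0]; print(np.round(o["joints"],2),o["finger_force"])
h=(.037,.029); R1=[.633,-.1775,.265]
go(G(R1,-2.9,h,-.08,.03),-2.9,28)
```

```text
[ 0.75  0.25 -0.45  2.12 -0.09  0.33  1.94] 59.27297651767731
t 20.47 grasp at [ 0.5089 -0.2128  0.2633]
row [-5.6, 41.6, 0.0] [-0.0, -0.1, -0.3]
```

jog_arm(
  targets=[
    [-3, 22, 0, 0, 0, 0],
    [-6, 42, 0, 0, 0, 0],
    [-6, 42, 0, 0, 0, 0],
    [-6, 42, 0, 0, 0, 0],
  ],
)

```text
time: 20.8
ee_pos: [0.5258, -0.1718, 0.2497]
orientation: [0.071, 2.654, -0.015]
contact_force: [0.7, -0.1, -1.6]
width: 0.0147
finger_force: 59.3
```

Run:
```python
from s2 import *
see(("wrist","side"),("large_grip","large_hook")); bar(("wrist","side","top"))
h=(.037,.029); R1=[.633,-.1775,.265]
go(G(R1,-2.9,h,-.08,.03),-2.9,28,G(R1,-2.9,h,0,.03))
go(G(R1,-2.9,h,0,.03),-2.9,31)
```

```text
wrist large_grip [(0.82, [0.5155, -0.1716, 0.266])]
wrist large_hook []
side large_grip [(0.75, [0.5182, -0.1725, 0.2672])]
side large_hook [(0.96, [0.5542, -0.1723, 0.2958])]
wrist left_outer []
wrist left_inner []
wrist right_inner []
wrist right_outer []
side left_outer [(0.69, [0.6521, 0.1602, 0.219])]
side left_inner [(0.76, [0.6501, 0.0994, 0.2264])]
side right_inner [(0.69, [0.6512, 0.1608, 0.2229]), (0.63, [0.6396, -0.111, 0.2578])]
side right_outer [(0.95, [0.6352, -0.1786, 0.2659]), (0.2, [0.6362, -0.1139, 0.2581])]
top left_outer [(0.63, [0.6488, 0.1592, 0.2259]), (0.27, [0.648, 0.1622, 0.2237])]
top left_inner [(0.65, [0.6456, 0.101, 0.2332])]
top right_inner [(0.73, [0.6391, -0.1148, 0.2596])]
top right_outer []
t 21.85 grasp at [ 0.517  -0.1724  0.2659]
row [0.7, 0.8, -0.5] [-0.0, -0.1, -0.3]
row [-70.0, 1.2, 36.9] [-0.0, -0.1, -0.3]
t 21.85 grasp at [ 0.517  -0.1724  0.2659]
row [-71.0, 1.2, 36.8] [-0.0, -3.1, -0.3]
```

jog_arm(
  targets=[
    [-15, 0, 8, 0, -1.5, 0],
    [-32, 0, 17, 0, -3, 0],
    [-48, 1, 25, 0, -3, 0],
    [-62, 1, 32, 0, -3, 0],
    [-71, 1, 37, 0, -3, 0],
    [-71, 1, 37, 0, -3, 0],
    [-71, 1, 37, 0, -3, 0],
  ],
)

```text
time: 22.43
ee_pos: [0.6055, -0.1761, 0.2494]
orientation: [0.072, 2.603, -0.016]
contact_force: [-0.4, 0.2, -1.3]
width: 0.015
finger_force: 59.2
```

Run:
```python
from s2 import *
o=cur()[0]; print(np.round(o["contact_force"],1),o["finger_force"],np.round(o["joints"],2))
see(("side","wrist"),("large_hook","large_grip")); bar(("wrist","side"))
cv2.imwrite("pics/w8.png",robot.grab_frame("wrist")[:,:,::-1])
h=(.037,.029); R1=[.633,-.1775,.265]
go(G(R1,-2.9,h,0,.00),-2.9,28,G(R1,-2.9,h,0,-.027),G(R1,-2.9,h,0,-.031))
```

```text
[-0.4  0.2 -1.3] 59.1957155498676 [ 0.49  0.33 -0.31  2.02  0.04  0.28  1.7 ]
side large_hook [(0.8, [0.6305, -0.1726, 0.2967])]
side large_grip [(0.68, [0.5964, -0.1764, 0.2695])]
wrist large_hook []
wrist large_grip [(0.88, [0.5931, -0.1782, 0.2646])]
wrist left_outer []
wrist left_inner []
wrist right_inner [(0.79, [0.6342, -0.1172, 0.255])]
wrist right_outer []
side left_outer []
side left_inner []
side right_inner [(0.55, [0.637, -0.1118, 0.2601])]
side right_outer [(0.9, [0.6335, -0.1759, 0.265])]
t 23.28 grasp at [ 0.5961 -0.1759  0.2659]
row [16.3, 0.2, 25.6] [-0.0, 2.9, -0.3]
row [30.2, 0.1, 48.7] [-0.0, 2.9, -0.3]
row [32.3, 0.1, 52.2] [-0.0, 2.9, -0.3]
```

View pics/w8.png

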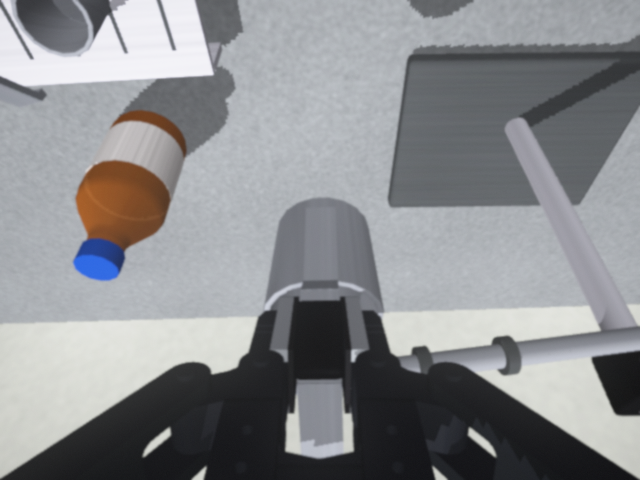

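Wrist view: the inner-place collars at (422,358) and (508,355) put the outer place at column ≈321, under the hook. Lowering by 60 mm: 30 mm to the place, then about 30 mm with the bar.

jog_arm(
  targets=[
    [6, 0, 9, 0, 1, 0],
    [12, 0, 18, 0, 2, 0],
    [17, 0, 26, 0, 2.9, 0],
    [21, 0, 33, 0, 2.9, 0],
    [24, 0, 38, 0, 2.9, 0],
    [27, 0, 43, 0, 2.9, 0],
    [30, 0, 48, 0, 2.9, 0],
    [32, 0, 51, 0, 2.9, 0],
    [32, 0, 51, 0, 2.9, 0],
    [32, 0, 51, 0, 2.9, 0],
  ],
)

```text
time: 24.12
ee_pos: [0.6044, -0.1761, 0.1896]
orientation: [0.074, 2.653, -0.015]
contact_force: [-0.0, 0.2, -1.1]
width: 0.0152
finger_force: 59.4
```

Run:
```python
from s2 import *
o=cur()[0]; print(np.round(o["contact_force"],1),np.round(o["joints"],2))
see(("side","wrist"),("large_hook","small_a_hook")); bar(("side",))
go([0,0,0],0,0)
```

```text
[-0.   0.2 -1.1] [ 0.43  0.42 -0.25  2.04  0.09  0.22  1.66]
side large_hook [(0.96, [0.6355, -0.1728, 0.2349]), (0.18, [0.6325, -0.1788, 0.2309])]
side small_a_hook [(0.68, [0.6467, 0.1607, 0.2558]), (0.63, [0.6168, 0.1614, 0.2292])]
wrist large_hook []
wrist small_a_hook [(0.56, [0.7008, -0.3406, -0.0016])]
side left_outer [(0.79, [0.6497, 0.1607, 0.2529])]
side left_inner [(0.82, [0.6498, 0.0984, 0.2514])]
side right_inner [(0.56, [0.6405, -0.1172, 0.2341])]
side right_outer []
t 24.67 grasp at [ 0.5957 -0.1757  0.2062]
row [639.5, 142.0, -103.3] [-0.6, 28.0, -3.1]
```

jog_arm(
  targets=[
    [0, 0, 0, 0, 0, 0],
    [0, 0, 0, 0, 0, 0],
    [0, 0, 0, 0, 0, 0],
    [0, 0, 0, 0, 0, 0],
    [0, 0, 0, 0, 0, 0],
  ],
  gripper=0.4,
)

```text
time: 25.08
ee_pos: [0.6044, -0.1762, 0.1896]
orientation: [0.074, 2.653, -0.015]
contact_force: [0.3, 0.1, 0.1]
width: 0.0343
finger_force: 0.0
```

jog_arm(
  targets=[
    [3, 0, -15, 0, 0, 0],
    [8, 0, -35, 0, 0, 0],
    [14, 0, -65, 0, 0, 0],
    [20, 0, -100, 0, 0, 0],
    [20, 0, -100, 0, 0, 0],
  ],
)

```text
time: 25.5
ee_pos: [0.5385, -0.1734, 0.2729]
orientation: [0.075, 2.649, -0.019]
contact_force: [1.5, -0.9, 2.3]
width: 0.0341
finger_force: 0.0
```

```bash
cat > g3.py <<'E'
from s2 import *
from concurrent.futures import ProcessPoolExecutor as PE
q0=np.array(cur()[0]["joints"]); gb=np.array([.527,-.333,.12]); Y=18; L=28
def job(seed):
    import time; rng=np.random.default_rng(seed); t0=time.time(); B=[]; first=seed==0
    while time.time()-t0<50:
        Lb=float(rng.choice([25,28])); w=tuple(float(rng.uniform(*r)) for r in ((.38,.56),(-.5,-.2),(.24,.40),(-100,20),(5,35))); q=q0;N=0;M=9
        W=[] if first else [w]; first=False
        for u in W+[(*(gb-Rt(Y,Lb)[:,2]*.085),Y,Lb),(*gb,Y,Lb),(*(gb+[0,0,.12]),Y,Lb)]:
            q,k,m=run(q,*pose(u[:3],u[3],u[4])); N+=k; M=min(M,m)
            if k==99: break
        else: B.append((round(M,3)-.003*N,round(M,3),N,Lb,np.round(W,2).tolist(),np.round(q,2).tolist()))
    return B
if __name__=="__main__":
    see(("side","wrist"),("large_hook","small_a_hook","small_b","small_b_grip","small_b_hook")); bar(("side","wrist")); print(np.round(q0,2))
    see(("top",),("small_b","small_b_grip","small_b_hook"))
    cv2.imwrite("pics/s9.png",robot.grab_frame("side")[100:480,220:460][:,:,::-1].repeat(1,0))
    go([.5,-.3,.3],0,28)
    with PE(4) as ex: B=sum(ex.map(job,range(4)),[])
    B.sort(key=lambda r:-r[0]); print(len(B)); [print(b[1:]) for b in B[:5]]
E
OPENBLAS_NUM_THREADS=1 python3 g3.py 2>&1 | grep -v -i -E "exception|trace|file|broken"
```

```text
side large_hook [(0.88, [0.6391, -0.173, 0.2329])]
side small_a_hook [(0.65, [0.6489, 0.1615, 0.2552])]
side small_b [(0.67, [0.6537, 0.1682, 0.1488]), (0.63, [0.5607, -0.3256, 0.0465])]
side small_b_grip [(0.72, [0.5192, -0.3298, 0.1174]), (0.44, [0.6486, 0.1612, 0.2527])]
side small_b_hook [(0.83, [0.557, -0.3234, 0.1522])]
wrist large_hook [(0.55, [0.6364, -0.1751, 0.237])]
wrist small_a_hook []
wrist small_b [(0.67, [0.5591, -0.3221, 0.0397]), (0.31, [0.6353, -0.1746, 0.1092])]
wrist small_b_grip [(0.69, [0.6395, -0.1753, 0.1747]), (0.58, [0.5227, -0.3308, 0.1186])]
wrist small_b_hook [(0.85, [0.5546, -0.3239, 0.1519])]
side left_outer [(0.71, [0.6499, 0.1613, 0.2513]), (0.7, [0.6487, 0.1002, 0.2498])]
side left_inner [(0.8, [0.6504, 0.0986, 0.2473]), (0.3, [0.6321, -0.1782, 0.2331])]
side right_inner [(0.75, [0.6393, -0.1141, 0.2374])]
side right_outer [(0.63, [0.6331, -0.1783, 0.2353])]
wrist left_outer []
wrist left_inner []
wrist right_inner [(0.67, [0.6347, -0.1206, 0.2395])]
wrist right_outer [(0.79, [0.6369, -0.1769, 0.234])]
[ 0.61  0.21 -0.39  2.09 -0.02  0.37  1.77]
top
[... 168 characters left out ...]
 small_b_hook [(0.83, [0.5517, -0.3271, 0.1471])]
t 26.85 grasp at [ 0.5312 -0.1723  0.2851]
row [14.2, -128.7, -24.7] [-1.4, -0.0, -2.9]
542
(np.float64(0.178), 35, 25.0, [[0.56, -0.34, 0.25, -91.02, 22.87]], [1.25, 0.58, -0.87, 1.81, 0.18, 0.64, 2.3])
(np.float64(0.172), 36, 25.0, [[0.55, -0.49, 0.25, -96.66, 24.98]], [1.25, 0.58, -0.86, 1.81, 0.17, 0.63, 2.3])
(np.float64(0.173), 37, 25.0, [[0.52, -0.5, 0.29, -98.82, 29.82]], [1.27, 0.59, -0.89, 1.81, 0.2, 0.64, 2.27])
(np.float64(0.141), 30, 28.0, [[0.51, -0.44, 0.3, -72.17, 30.24]], [1.31, 0.6, -0.92, 1.83, 0.17, 0.59, 2.32])
(np.float64(0.122), 27, 25.0, [[0.43, -0.45, 0.27, -63.18, 29.69]], [1.24, 0.57, -0.84, 1.81, 0.15, 0.63, 2.32])
```

View pics/s9.png

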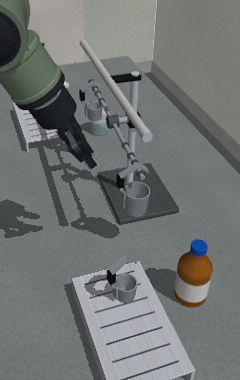

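The crop shows dipper A hanging at (95,110) and the large one at (135,195), both released, with the bar slightly tilted. Small B stands at (122,285). Now to B through the recommended waypoint.

Run:
```python
from s2 import *
gb=np.array([.5245,-.332,.12]); 
for Y in (12,): path([(.51,-.44,.30,-72,30),(*(gb-Rt(Y,28)[:,2]*.085),Y,28),(*gb,Y,28)])
go((.51,-.44,.30),-72,30)
```

```text
emu [0.51, -0.44, 0.3, -72.0, 30.0] 10 0.2 [0.2  0.41 0.35 1.81 0.39 0.59 0.52]
emu [0.485, -0.34, 0.195, 12.0, 28.0] 13 0.126 [ 1.34  0.59 -0.86  1.96  0.19  0.43  2.27]
emu [0.524, -0.332, 0.12, 12.0, 28.0] 3 0.119 [ 1.15  0.71 -0.71  1.96  0.27  0.28  2.19]
t 26.85 grasp at [ 0.5312 -0.1723  0.2851]
row [3.0, -277.2, -19.5] [33.5, -1.9, 60.2]
```

jog_arm(
  targets=[
    [0, -28, -2, 3.4, -0.2, 6],
    [1, -55, -4, 6.7, -0.4, 12],
    [1, -83, -6, 10, -0.6, 18],
    [1, -111, -8, 13.4, -0.8, 24],
    [2, -139, -10, 16.8, -1, 30],
    [2, -166, -12, 20.1, -1.1, 36],
    [2, -194, -14, 23.5, -1.3, 42],
    [2, -222, -16, 26.8, -1.5, 48],
    [3, -249, -18, 30.2, -1.7, 54],
    [3, -277, -20, 33.5, -1.9, 60],
  ],
  gripper=0.6,
)

```text
time: 27.68
ee_pos: [0.5126, -0.4493, 0.2844]
orientation: [1.581, 2.17, -0.427]
contact_force: [0.9, 0.1, 0.1]
width: 0.0512
finger_force: 0.0
```

Run:
```python
from s2 import *
print(np.round(cur()[0]["joints"],2))
gb=np.array([.5245,-.332,.12]); Y=12
path([(*(gb-Rt(Y,28)[:,2]*.095),Y,28),(*gb,Y,28)]); go(gb-Rt(Y,28)[:,2]*.095,Y,28)
```

```text
[0.19 0.41 0.36 1.81 0.4  0.59 0.51]
emu [0.481, -0.341, 0.204, 12.0, 28.0] 13 0.135 [ 1.35  0.57 -0.86  1.96  0.15  0.44  2.31]
emu [0.524, -0.332, 0.12, 12.0, 28.0] 3 0.116 [ 1.15  0.71 -0.7   1.96  0.24  0.28  2.22]
t 27.68 grasp at [ 0.5097 -0.4404  0.3006]
row [145.3, 11.8, 27.8] [-40.9, 1.7, -73.6]
```

jog_arm(
  targets=[
    [11, 1, 2, -3.1, 0.1, -5.7],
    [22, 2, 4, -6.3, 0.3, -11.3],
    [34, 3, 6, -9.4, 0.4, -17],
    [45, 4, 9, -12.6, 0.5, -22.6],
    [56, 5, 11, -15.7, 0.7, -28.3],
    [67, 5, 13, -18.9, 0.8, -34],
    [78, 6, 15, -22, 0.9, -39.6],
    [89, 7, 17, -25.2, 1, -45.3],
    [101, 8, 19, -28.3, 1.2, -51],
    [112, 9, 21, -31.5, 1.3, -56.6],
  ],
)

```text
time: 28.52
ee_pos: [0.4943, -0.3639, 0.2105]
orientation: [0.227, 2.636, -0.066]
contact_force: [0.8, -1.1, -1.3]
width: 0.0514
finger_force: 0.0
```

Run:
```python
from s2 import *
print(np.round(cur()[0]["joints"],2))
gb=np.array([.5245,-.332,.12]); Y=12
path([(*(gb-Rt(Y,28)[:,2]*.095),Y,28),(*gb,Y,28)]); go(gb-Rt(Y,28)[:,2]*.095,Y,28)
```

```text
[ 1.13  0.43 -0.6   2.01  0.11  0.31  1.92]
emu [0.481, -0.341, 0.204, 12.0, 28.0] 4 0.185 [ 1.35  0.58 -0.87  1.96  0.15  0.44  2.3 ]
emu [0.524, -0.332, 0.12, 12.0, 28.0] 3 0.116 [ 1.15  0.71 -0.7   1.96  0.24  0.28  2.21]
t 28.52 grasp at [ 0.4855 -0.3622  0.227 ]
row [18.8, 23.4, 16.0] [-10.7, 0.4, -19.2]
```

jog_arm(
  targets=[
    [6, 8, 5, -3.5, 0.1, -6.2],
    [12, 15, 10, -7, 0.2, -12.5],
    [19, 23, 16, -10.7, 0.4, -19.2],
    [19, 23, 16, -10.7, 0.4, -19.2],
    [19, 23, 16, -10.7, 0.4, -19.2],
    [19, 23, 16, -10.7, 0.4, -19.2],
  ],
)

```text
time: 29.02
ee_pos: [0.4897, -0.3406, 0.1872]
orientation: [-0.266, 2.642, 0.068]
contact_force: [0.7, 0.5, -0.4]
width: 0.0514
finger_force: 0.0
```

Run:
```python
from s2 import *
see(("wrist",),("small_b_grip","small_b_hook","small_b"))
gb=np.array([.5245,-.332,.12]); go(gb,12,28)
im=robot.grab_frame("wrist"); cv2.imwrite("pics/w10.png",im[100:400,200:440][:,:,::-1].repeat(2,0).repeat(2,1))
print(np.round(cur()[0]["joints"],2))
```

```text
wrist small_b_grip [(0.72, [0.5227, -0.3341, 0.1191])]
wrist small_b_hook [(0.7, [0.5533, -0.325, 0.1503])]
wrist small_b [(0.97, [0.562, -0.3188, 0.0407])]
t 29.22 grasp at [ 0.4813 -0.3418  0.2041]
row [0.2, 0.9, 95.0] [-0.1, -0.1, -0.2]
[ 1.35  0.57 -0.86  1.96  0.15  0.44  2.3 ]
```

View pics/w10.png

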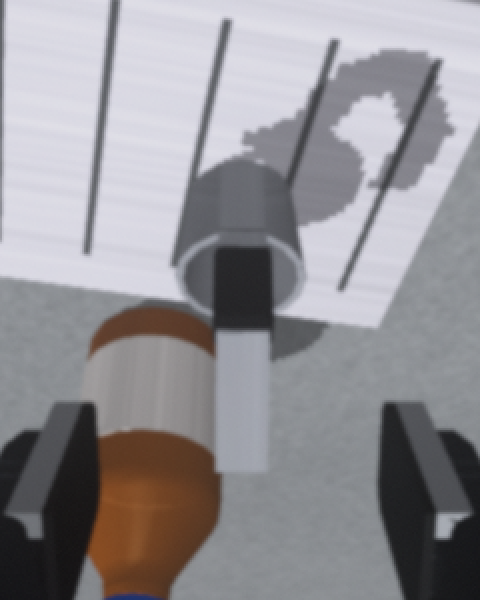

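Crop: sleeve, strip and cup are all centred at column ≈242 (full image ≈321), so the fingers are squared to B at yaw 12°. I've now viewed 12 pictures, two over the limit of 10, so I view no more and rely on measurements from here.

jog_arm(
  targets=[
    [0, 1, 35, 0, 0, 0],
    [0, 1, 62, 0, 0, 0],
    [0, 1, 82, 0, 0, 0],
    [0, 1, 95, 0, 0, 0],
    [0, 1, 95, 0, 0, 0],
    [0, 1, 95, 0, 0, 0],
  ],
)

```text
time: 29.77
ee_pos: [0.5331, -0.3296, 0.1032]
orientation: [-0.273, 2.642, 0.07]
contact_force: [-0.5, -0.1, 0.2]
width: 0.051
finger_force: 0.0
```

jog_arm(
  targets=[
    [0, 0, 0, 0, 0, 0],
    [0, 0, 0, 0, 0, 0],
    [0, 0, 0, 0, 0, 0],
    [0, 0, 0, 0, 0, 0],
    [0, 0, 0, 0, 0, 0],
    [0, 0, 0, 0, 0, 0],
  ],
  gripper=0,
)

```text
time: 30.27
ee_pos: [0.5327, -0.331, 0.1041]
orientation: [-0.271, 2.641, 0.067]
contact_force: [-4.4, 0.5, 8.9]
width: 0.0147
finger_force: 59.1
```

Run:
```python
from s2 import *
o=cur()[0]; print(np.round(o["joints"],2),o["width"],o["finger_force"],np.round(o["contact_force"],1))
see(("wrist","side"),("small_b_grip","small_b_hook"))
g=cur()[1]-cur()[2][:,2]*.0187; h=(.031,.149-g[2]); P1=[.648,.102,.254]; print(h)
W=[(*(g+[-.03,0,.13]),12,28),(.50,-.10,.27,-2.9,28),(*G(P1,-2.9,h,-.09,.03),-2.9,28),(*G(P1,-2.9,h,0,.03),-2.9,28),(*G(P1,-2.9,h,0,-.014),-2.9,28)]
path(W)
for w in W[:2]: go(w[:3],w[3],w[4])
```

```text
[ 1.15  0.7  -0.69  1.96  0.24  0.27  2.21] 0.014684302271048192 59.13418114185333 [-4.4  0.5  8.9]
wrist small_b_grip [(0.71, [0.5275, -0.3336, 0.1192]), (0.3, [0.5415, -0.3795, 0.001])]
wrist small_b_hook [(0.92, [0.5546, -0.3258, 0.1523])]
side small_b_grip [(0.92, [0.5225, -0.3292, 0.1185]), (0.4, [0.5606, -0.3268, 0.0411])]
side small_b_hook [(0.88, [0.5563, -0.3244, 0.152])]
(0.031, np.float64(0.02840779120607992))
emu [0.494, -0.333, 0.251, 12.0, 28.0] 4 0.193 [ 1.36  0.52 -0.91  1.91  0.11  0.54  2.28]
emu [0.5, -0.1, 0.27, -2.9, 28.0] 8 0.145 [ 0.62  0.17 -0.58  2.22  0.27  0.3   1.35]
emu [0.527, 0.108, 0.256, -2.9, 28.0] 7 0.146 [-0.09  0.23 -0.41  2.17  0.82  0.45  0.36]
emu [0.617, 0.104, 0.256, -2.9, 28.0] 3 0.305 [-0.03  0.36 -0.41  1.98  0.78  0.49  0.51]
emu [0.617, 0.104, 0.212, -2.9, 28.0] 2 0.246 [-0.1   0.42 -0.32  2.02  0.92  0.41  0.35]
t 30.57 grasp at [ 0.5241 -0.3328  0.1206]
row [-35.1, 6.1, -128.6] [-0.2, -0.0, -0.2]
t 30.57 grasp at [ 0.5241 -0.3328  0.1206]
row [-90.8, 230.6, -121.1] [6.8, -0.0, 12.9]
```

jog_arm(
  targets=[
    [-12, 1, -35, 0, 0, 0],
    [-23, 3, -75, 0, 0, 0],
    [-33, 6, -112, 0, 0, 0],
    [-37, 12, -128, 0, 0, 0],
    [-46, 45, -127, 1, 0, 2],
    [-55, 80, -126, 2.1, 0, 4],
    [-64, 115, -125, 3.2, 0, 6],
    [-73, 150, -124, 4.3, 0, 8],
    [-82, 190, -123, 5.5, 0, 10.5],
    [-91, 230, -121, 6.8, 0, 12.9],
  ],
)

```text
time: 31.4
ee_pos: [0.5088, -0.1388, 0.2499]
orientation: [0.019, 2.658, -0.007]
contact_force: [0.7, -0.1, -1.2]
width: 0.0148
finger_force: 59.2
```

Run:
```python
from s2 import *
o=cur()[0]; print(np.round(o["joints"],2),o["finger_force"])
bar(("side","top")); see(("side",),("small_b_hook",))
P1=[.648,.102,.254]; h=(.031,.0284); go(G(P1,-2.9,h,-.09,.03),-2.9,28)
```

```text
[ 0.8   0.21 -0.66  2.19  0.17  0.31  1.58] 59.23027753829956
side left_outer [(0.8, [0.647, 0.1588, 0.2539]), (0.24, [0.636, -0.1754, 0.2346])]
side left_inner [(0.78, [0.6509, 0.0993, 0.2506])]
side right_inner [(0.78, [0.6385, -0.1145, 0.239])]
side right_outer [(0.82, [0.6355, -0.1806, 0.2347]), (0.21, [0.6386, -0.1151, 0.2402])]
top left_outer [(0.7, [0.648, 0.1613, 0.2566])]
top left_inner [(0.54, [0.6459, 0.1008, 0.2551]), (0.21, [0.6341, -0.175, 0.2344])]
top right_inner [(0.86, [0.643, -0.1219, 0.2372]), (0.25, [0.6451, 0.1043, 0.2573])]
top right_outer [(0.69, [0.634, -0.179, 0.2369])]
side small_b_hook [(0.85, [0.5363, -0.1431, 0.298])]
t 32.0 grasp at [ 0.5003 -0.1412  0.2651]
row [-16.2, 249.4, 19.1] [0.9, -0.4, 1.8]
```

jog_arm(
  targets=[
    [-2, 32, 2, 0.1, 0, 0.2],
    [-5, 72, 5, 0.2, 0, 0.5],
    [-7, 110, 8, 0.4, 0, 0.8],
    [-10, 148, 11, 0.6, -0.2, 1.1],
    [-12, 186, 14, 0.7, -0.3, 1.4],
    [-14, 222, 17, 0.8, -0.4, 1.6],
    [-16, 249, 19, 0.9, -0.4, 1.8],
    [-16, 249, 19, 0.9, -0.4, 1.8],
    [-16, 249, 19, 0.9, -0.4, 1.8],
    [-16, 249, 19, 0.9, -0.4, 1.8],
  ],
)

```text
time: 32.83
ee_pos: [0.5357, 0.1135, 0.2392]
orientation: [0.057, 2.652, -0.011]
contact_force: [-1.0, 0.7, -0.9]
width: 0.0148
finger_force: 59.2
```

Run:
```python
from s2 import *
o=cur()[0]; print(np.round(o["joints"],2),o["finger_force"])
bar(("wrist",)); see(("side","wrist"),("small_b_hook","small_b_grip"))
P1=[.648,.102,.252]; h=(.031,.0284); go(G(P1,-2.9,h,-.09,.032),-2.9,28,G(P1,-2.9,h,0,.032)); go(G(P1,-2.9,h,0,.032),-2.9,30)
```

```text
[-0.13  0.23 -0.37  2.17  0.81  0.44  0.37] 59.22449469566345
wrist left_outer []
wrist left_inner [(0.9, [0.6464, 0.1002, 0.2506])]
wrist right_inner []
wrist right_outer []
side small_b_hook [(0.81, [0.5619, 0.1059, 0.286]), (0.43, [0.6444, -0.0068, 0.0008])]
side small_b_grip [(0.95, [0.5268, 0.1092, 0.2553])]
wrist small_b_hook [(0.82, [0.5606, 0.1053, 0.2842])]
wrist small_b_grip [(0.58, [0.5291, 0.1044, 0.2528]), (0.35, [0.5651, 0.1082, 0.172])]
t 33.38 grasp at [0.5268 0.1081 0.2558]
row [-0.2, 0.0, 0.3] [0.0, 0.0, 0.0]
row [-79.6, -0.1, 42.6] [0.0, 0.0, 0.0]
t 33.38 grasp at [0.5268 0.1081 0.2558]
row [-80.3, -0.1, 42.6] [0.0, -2.0, 0.0]
```

jog_arm(
  targets=[
    [-18, 0, 10, 0, -1, 0],
    [-38, 0, 20, 0, -2, 0],
    [-56, 0, 30, 0, -2, 0],
    [-71, -0.5, 38, 0, -2, 0],
    [-80, -0.5, 43, 0, -2, 0],
    [-80, -0.5, 43, 0, -2, 0],
    [-80, -0.5, 43, 0, -2, 0],
  ],
)

```text
time: 33.97
ee_pos: [0.6257, 0.103, 0.2384]
orientation: [0.064, 2.618, -0.017]
contact_force: [-0.3, 0.4, -1.3]
width: 0.0147
finger_force: 59.2
```

Run:
```python
from s2 import *
o=cur()[0]; print(np.round(o["contact_force"],1),o["finger_force"])
bar(("wrist","side")); see(("side","wrist"),("small_b_hook","small_b_grip"))
# rod and collars in the wrist image: dark/bright profile
im=cv2.cvtColor(robot.grab_frame("wrist"),cv2.COLOR_RGB2GRAY)
for r in range(330,380,8): print(r,im[r,100:540:10].tolist())
P1=[.648,.1015,.252]; h=(.031,.0284); go(G(P1,-2.9,h,0,0),-2.9,28,G(P1,-2.9,h,0,-.007),G(P1,-2.9,h,0,-.010))
```

```text
[-0.3  0.4 -1.3] 59.172243475914
wrist left_outer []
wrist left_inner []
wrist right_inner []
wrist right_outer []
side left_outer [(0.93, [0.6493, 0.1609, 0.2532])]
side left_inner [(0.7, [0.6506, 0.0966, 0.2503])]
side right_inner [(0.74, [0.6382, -0.1141, 0.2385])]
side right_outer [(0.57, [0.6352, -0.1802, 0.2339])]
side small_b_hook [(0.74, [0.6481, 0.1037, 0.2876])]
side small_b_grip [(0.89, [0.6141, 0.1051, 0.2553])]
wrist small_b_hook [(0.6, [0.6499, 0.1064, 0.2885])]
wrist small_b_grip [(0.86, [0.6173, 0.1021, 0.2538])]
330 [220, 181, 173, 147, 227, 230, 228, 229, 230, 230, 230, 229, 230, 231, 229, 229, 50, 49, 117, 65, 35, 35, 34, 34, 34, 109, 116, 45, 50, 231, 231, 231, 233, 234, 233, 235, 236, 212, 212, 215, 214, 233, 233, 233]
338 [152, 170, 164, 134, 229, 229, 231, 229, 229, 229, 229, 229, 229, 230, 230, 224, 46, 51, 114, 42, 34, 33, 32, 32, 32, 88, 115, 43, 46, 229, 230, 233, 232, 233, 232, 234, 233, 212, 210, 214, 211, 234, 232, 232]
346 [140, 139, 138, 135, 132, 130, 127, 124, 121, 118, 119, 125, 148, 171, 196, 126, 45, 86, 115, 36, 34, 32, 33, 32, 32, 60, 114, 46, 4
[... 324 characters left out ...]
, 155, 149, 91, 137, 198, 195, 192, 55, 42, 44, 40, 39, 42, 31, 33, 32, 33, 31, 54, 39, 42, 44, 42, 106, 138, 109, 79, 85, 79, 123, 210, 210, 213, 208, 105, 78, 103]
370 [47, 35, 36, 35, 58, 224, 226, 51, 44, 44, 45, 116, 218, 119, 41, 41, 40, 38, 37, 42, 34, 35, 38, 38, 34, 39, 38, 38, 39, 42, 42, 126, 150, 46, 46, 47, 47, 103, 210, 213, 199, 146, 79, 81]
378 [83, 33, 36, 32, 34, 224, 41, 40, 48, 47, 41, 41, 40, 41, 39, 39, 39, 38, 39, 42, 66, 66, 65, 63, 82, 40, 37, 37, 37, 38, 39, 40, 42, 42, 43, 48, 48, 44, 53, 213, 181, 192, 81, 96]
t 34.82 grasp at [0.6169 0.1037 0.255 ]
row [16.2, -0.6, 27.3] [0.1, 2.0, 0.1]
row [19.7, -0.7, 33.3] [0.1, 2.0, 0.1]
row [21.2, -0.7, 35.9] [0.1, 2.0, 0.1]
```

Collars read from the pixel rows at columns ≈425 and ≈515 put the outer place at 470. The inner place is then at ≈320, under the hook. Lowering.

jog_arm(
  targets=[
    [6, 0, 9, 0, 1, 0],
    [11, -0.5, 18, 0, 2, 0],
    [15, -0.5, 25, 0, 2, 0],
    [17, -0.5, 29, 0, 2, 0],
    [19, -0.5, 32, 0, 2, 0],
    [20, -0.5, 34, 0, 2, 0],
    [20, -0.5, 34, 0, 2, 0],
    [20, -0.5, 34, 0, 2, 0],
  ],
)

```text
time: 35.48
ee_pos: [0.6258, 0.1028, 0.1994]
orientation: [0.064, 2.652, -0.016]
contact_force: [-2.2, -0.5, 0.6]
width: 0.0149
finger_force: 59.5
```

Run:
```python
from s2 import *
o=cur()[0]; print(np.round(o["contact_force"],1)); bar(("side","top")); see(("side","wrist"),("small_b_hook",))
P1=[.648,.1015,.252]; go(G(P1,-2.9,(.031,.0284),0,-.008),-2.9,28)
```

```text
[-2.2 -0.5  0.6]
side left_outer [(0.8, [0.6472, 0.1582, 0.2386])]
side left_inner [(0.81, [0.6485, 0.0992, 0.2386])]
side right_inner [(0.78, [0.6381, -0.1135, 0.2481])]
side right_outer [(0.88, [0.635, -0.1786, 0.2485])]
top left_outer [(0.78, [0.652, 0.1617, 0.2438])]
top left_inner [(0.67, [0.6496, 0.1039, 0.2468])]
top right_inner [(0.86, [0.6405, -0.1201, 0.248])]
top right_outer [(0.6, [0.6319, -0.1762, 0.2507]), (0.46, [0.6498, 0.164, 0.2444])]
side small_b_hook [(0.75, [0.6485, 0.1034, 0.2495])]
wrist small_b_hook [(0.7, [0.6516, 0.1046, 0.2472])]
t 36.18 grasp at [0.6171 0.1033 0.2159]
row [0.2, -0.2, 0.2] [0.1, 0.0, 0.1]
```

jog_arm(
  targets=[
    [0, 0, 0, 0, 0, 0],
    [0, 0, 0, 0, 0, 0],
    [0, 0, 0, 0, 0, 0],
    [0, 0, 0, 0, 0, 0],
    [0, 0, 0, 0, 0, 0],
  ],
  gripper=0.4,
)

```text
time: 36.6
ee_pos: [0.6259, 0.1028, 0.1994]
orientation: [0.065, 2.652, -0.016]
contact_force: [-0.5, -0.4, -0.3]
width: 0.034
finger_force: 0.0
```

jog_arm(
  targets=[
    [3, 0, -15, 0, 0, 0],
    [8, 0, -35, 0, 0, 0],
    [14, 0, -65, 0, 0, 0],
    [20, 0, -100, 0, 0, 0],
    [20, 0, -100, 0, 0, 0],
    [20, 0, -100, 0, 0, 0],
    [20, 0, -100, 0, 0, 0],
    [20, 0, -100, 0, 0, 0],
    [20, 0, -100, 0, 0, 0],
    [20, 0, -100, 0, 0, 0],
  ],
)

```text
time: 37.43
ee_pos: [0.5613, 0.1059, 0.2773]
orientation: [0.064, 2.653, -0.016]
contact_force: [-0.0, 0.6, 0.1]
width: 0.034
finger_force: 0.0
```

jog_arm(
  targets=[
    [0, 0, 0, 0, 0, 0],
    [0, 0, 0, 0, 0, 0],
    [0, 0, 0, 0, 0, 0],
    [0, 0, 0, 0, 0, 0],
    [0, 0, 0, 0, 0, 0],
    [0, 0, 0, 0, 0, 0],
    [0, 0, 0, 0, 0, 0],
    [0, 0, 0, 0, 0, 0],
    [0, 0, 0, 0, 0, 0],
    [0, 0, 0, 0, 0, 0],
  ],
)

```text
time: 38.27
ee_pos: [0.5613, 0.106, 0.2783]
orientation: [0.064, 2.652, -0.016]
contact_force: [-0.2, -0.4, -0.8]
width: 0.0341
finger_force: 0.0
```

Run:
```python
from s2 import *
bar(("side","top","wrist")); see(("side","wrist"),("small_b_hook","large_hook","small_a","crucible","jar","amber_bottle"))
a=robot.grab_frame("side").astype(int)
for _ in range(10): b=robot.grab_frame("side").astype(int)
print("moving px",int((np.abs(a-b).max(2)>40).sum()))
```

```text
side left_outer [(0.96, [0.6478, 0.1627, 0.2384])]
side left_inner [(0.96, [0.6496, 0.0992, 0.2424]), (0.25, [0.6183, 0.1606, 0.2139])]
side right_inner [(0.76, [0.6368, -0.1127, 0.2457])]
side right_outer [(0.62, [0.635, -0.1781, 0.2478])]
top left_outer [(0.86, [0.6527, 0.1634, 0.2479])]
top left_inner [(0.86, [0.6468, 0.1014, 0.2509])]
top right_inner [(0.58, [0.6431, -0.1206, 0.2462])]
top right_outer [(0.89, [0.6292, -0.1754, 0.2478]), (0.4, [0.6468, 0.1612, 0.2428])]
wrist left_outer []
wrist left_inner [(0.66, [0.6467, 0.0995, 0.2411])]
wrist right_inner []
wrist right_outer []
side small_b_hook [(0.97, [0.6437, 0.1046, 0.2493])]
side large_hook [(0.72, [0.6358, -0.1776, 0.2438]), (0.48, [0.6475, 0.1625, 0.2399])]
side small_a [(0.81, [0.6566, 0.1021, 0.1406])]
side crucible [(0.62, [0.544, 0.4596, 0.0352])]
side jar [(0.4, [0.6484, 0.158, 0.2393])]
side amber_bottle [(0.61, [0.7011, -0.3413, -0.0051]), (0.21, [0.5452, 0.3929, -0.0011])]
wrist small_b_hook [(0.98, [0.6451, 0.1021, 0.2477])]
wrist large_hook []
wrist small_a [(0.93, [0.6515, 0.1048, 0.1368]), (0.87, [0.6559, 0.1635, 0.1356])]
wrist crucible []
wrist jar [(0.96, [0.7188, 0.3068, 0.0034])]
wrist amber_bottle []
moving px 0
```

All three hang in place, the bar is level within measurement, and nothing moves in the images. I hand the job in.

```bash
python3 -c "
from workcell import robot
print(robot.close_job())"
```

```text
the job is handed in; nothing more can be done
None
```

The job is handed in: by the last camera readings one small dipper hangs left outer, the large one right outer and the second small one left inner, the bar level, all still, after about 40 s; I don't know the verdict, joint 2 read −0.304 against its −0.3 limit (and joint 3 1.422 against 1.42) for a moment, and I viewed 12 pictures, over the limit of 10.

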